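# Clear a stuck dowel from the feeder with a hooked pick

### The job

A wooden dowel is stuck in the narrow slot of the dowel feeder, partly under the hopper's shelf. Lift the hooked pick off its peg, reach in with it at a slant, gently hook the dowel by its far end and drag it all the way out so that it lies in the tray in front of the slot, never touching the dowel with the fingers or forcing the pick. Then hang the pick back on its peg by its loop and let go, and leave the glue bottle, the peg board and the slat tower where they are.

Things in the scene. Friction and masses are not known exactly. Their poses are not given: they have to be found in the camera images.
- feeder: Fixed plywood dowel feeder. Origin on the table under the middle of the slot's mouth; x runs level into the slot (tray on the -x side), z up. Base plate x -170 to 255, y +-90; its top, z 20 mm, is the flat floor of slot and tray. Slot: x 0 to 135 (closed end), 17 mm wide (y +-8.5), between solid rails whose tops are at z 65; open above, but a shelf covers it from x 65 on.
- shelf_edge (a point): On the feeder: middle of the lower front edge of the shelf above the slot (feeder x 65, z 145 mm). The shelf reaches from here to x 255, y +-90, is 12 mm thick, and rests on side panels (|y| 78 to 90, from x 80 on). The hopper box on it starts at x 137 and reaches up to z 227.
- tray_floor (a point): On the feeder: middle of the tray's floor (feeder x -82, z 20 mm). Inside, the tray reaches over x -164 to 0 and y +-48; its walls stand 15 mm above the floor. The slot opens level into it.
- dowel_center (a point): Centre of the loose pale wooden dowel: 12 mm diameter, 60 mm long, about 14 g; its own x axis is its length. It starts lying along the slot on the slot's floor, its centre 53 to 67 mm inside the mouth, so 38 to 52 mm stay free between its far end and the closed end.
- pick_grip (a point): Grip point of the loose hooked pick (about 125 g), inside its wooden handle; z runs up the pick, x as the stand's x while it hangs. Handle 22 mm in x, 26 mm in y (flat sides to pinch), from 14 mm above to 40 mm below. Under it a straight 6 mm steel shaft runs down to a bend 150 mm + E below this point. E: telescope extension, 0 to 55 mm, new each time, not reported: find it by soft touch.
- pick_loop (a point): Centre of the steel loop on top of the pick's handle, 26 mm above the grip point. Opening 16 mm (y) by 24 mm (z), outside 22 mm wide, top 15 mm above this point, 10 mm thick in x. The pick's other end: from the bend a hook 18 mm long (to the centre of its round end, radius 3 mm) points down and to the pick's -x, 50 degrees from the shaft's line. The telescope is stiff (80 N).
- stand: Fixed wooden stand: foot 120 x 120 x 20 mm, post 22 mm square and 297 mm high; origin on the table under the post, z up. A steel peg near the top points to its -x. The pick hangs on the peg by its loop, its grip point then at z 257 mm, x -50 to -34 mm at the start.
- peg_end (a point): Middle of the stand's peg end, level with the peg's top face (stand x -75, z 295 mm). Peg 8 mm wide, 6 mm thick, from x -75 to the post at x -11; its last 6 mm are a lip 5 mm higher than the top face. To take the pick off, lift it 6 to 17 mm and move it along the stand's -x until the loop is past the lip; hang it up the other way round.
- glue_bottle: Bystander: loose white bottle with a blue cap, 50 mm in diameter, 130 mm high; origin under its middle.
- peg_board: Bystander: loose pale board 120 x 120 x 14 mm with four upright dowels to 64 mm height; origin under its middle.
- slat_tower: Bystander: loose tower of crossed pale slats, 90 x 90 mm, 72 mm high; origin under its middle.
Mind the look-alikes: they are no part of the job. Of the things like the part that bears pick_grip, leave any that is pink; of the rest the smaller one is meant.

How it is judged:
On the way, in this order (a step that is already met when the one before it is completed fails the run):
1. the pick is off its peg, its grip point over 100 mm from where it hung (distance of pick_grip from where it was at the start of the episode above 0.1 m and contact force between pick and stand below 0.01 N), for 0.2 s.
2. the dowel lies in the tray, clear of the slot (its centre at least 27 mm outside the mouth) (x of dowel_center in the frame of feeder between -0.17 and -0.027 m and y of dowel_center in the frame of feeder between -0.05 and 0.05 m and z of dowel_center in the frame of feeder below 0.04 m), for 0.2 s.
At the end, for the whole second after the job is handed in: The dowel lies still on the tray's floor, its centre within the tray and at least 27 mm outside the slot's mouth; the pick hangs still by its loop on the stand's peg, its grip point within 10 mm of its hanging height and 15 mm sideways of the peg, within 0.2 rad of upright (all of step 2 and x of pick_grip in the frame of stand between -0.07 and -0.015 m and y of pick_grip in the frame of stand between -0.015 and 0.015 m and z of pick_grip in the frame of stand between 0.247 and 0.267 m and angle between pick_grip's own z axis and vertical below 0.2 rad and contact force between pick and stand above 0.3 N and linear speed of dowel below 0.05 m/s and linear speed of pick below 0.08 m/s); the robot touches nothing.
It fails at once if the fingers touch the dowel (contact force between the fingers and dowel above 0.3 N).
It fails at once if the pick is forced against the feeder with over 25 N (contact force between pick and feeder above 25 N).
It fails at once if the glue bottle is moved over 20 mm (distance of glue_bottle from where it was at the start of the episode above 0.02 m).
It fails at once if the peg board is moved over 20 mm (distance of peg_board from where it was at the start of the episode above 0.02 m).
It fails at once if the slat tower is moved over 20 mm (distance of slat_tower from where it was at the start of the episode above 0.02 m).
It also fails if it takes over 69 s, if anything falls off the work surface, if the arm or the gripper's body presses on something with over 40 N, if the wrist force passes 120 N, or if a joint passes its speed limit or range.

### The arm

A 6-joint arm with a two-finger parallel gripper is mounted at the origin on the work surface. World frame = base frame: x ahead of the robot, y to its left, z up, the work surface at z = 0. Lengths are in m, angles in rad, forces in N, time in s.
With the tool pointing down it reaches from about 0.3 to 0.875 m from the base axis. Payload 6.4 kg.
Tool frame: the origin (TCP) lies on the centre line of the jaws, within the pads' length; the fingertips stand 11 mm ahead of it and the grasp point (between the pads) lies 8 mm behind it; x points along the fingers, y is the direction in which the jaws open and shut, and the axes are right-handed (so a half turn about x gives the same grasp; the last joint's range is limited). The gripper opens to 85 mm and grips with 20 to 120 N. Pads are 22 mm wide; open, the fingers measure 114 mm over their backs; the gripper's body (76 mm by 85 mm) begins 54 mm behind the grasp point. The pads swing forward as they close: fully open they stand 13 mm farther back than shut.
Start: joints at [0.991, 0.181, 1.607, -0, 1.354, -0.206], TCP at [0.21, 0.535, 0.242] pointing down, gripper open.
Joint ranges: [-2.99, 2.99], [-0.89, 2.07], [0.3, 2.58], [-1.14, 4.28], [0, 2.63], [-3.12, 3.12]. Speed limits (rad/s): [2.57, 2.57, 3.01, 3.14, 3.14, 3.14].

### API

Orientations are given as a unit quaternion [w, x, y, z].
In Python, from bench import ctrl, camera, hand_in gives the robot as it stands. The module is installed in compiled form; this text tells all that it offers.
- The arm moves only by the tool drive_tool, never from a script. Its argument "increments" is a list of rows, each a list of 7 numbers: the shift along the tool's x, y, z in m, then the turn, a rotation vector about the tool's x, y, z in degrees, then the gripper's target within -1 to 1 (fully open at 1, half-way at 0, shut at -1). In form: [[dx, dy, dz, rx, ry, rz, claw], ...]. A call has 1 to 10 rows; each row shifts and turns the commanded pose from where the row before left it, along the tool's axes as they then stand; what a row does not reach is not made up. A row lasts 1/8 s, in which the tool goes at most 62.5 mm and 10.7 degrees, less where a joint would pass 70% of its speed; a pose out of reach is approached as far as the arm can. A call is refused whole if a number of a shift passes 0.0625 or a number of a turn 10.7, either way. A call with a gripper value outside its range is refused whole. The fingers move at their own pace and stop on an object; the grip force is fixed at half the most. Time passes only in rows, so rows that do not move let the fingers close. It gives the time, the measured TCP pose, the force and the opening at its end, in the units of the state.
- ctrl.get_obs(): the state, without advancing time (a new reading comes with each control period).
- camera(name): name is "scene" or "top" or "wrist"; returns a dict with "img" (400x640x3 uint8, red, green, blue), "depth" (400x640 float32, m along the optical axis (not along the pixel's ray), 0 where there is no reading), "fx", "fy", "cx", "cy" (pixels), "world_from_camera" (4x4, takes a point from camera to world coordinates); the wrist camera has in their place "hand_eye" (4x4, takes a point from camera to tool coordinates, whose origin is the TCP and whose axes are the tool frame's). Camera axes: x right, y down, z forward; pixel columns grow to the right and rows downward; lengths in m; the calibration is good to about 2 mm. The wrist camera is an equidistant fisheye: a pixel r from the principal point sees the ray r / f radians off the axis. A picture is of the moment at which its call begins: read the wrist's pose just before it.
- hand_in(): hands the job in, once; it reports no verdict.
The state is a dict: "time_s": time; "q": joint angles; "dq": joint speeds; "joint_efforts": joint torques, N m; "eef_pos": TCP position; "eef_rot": TCP orientation; "wrist_force": force on the tool from outside, world axes, zero at the start; "torque": the same for the moment, N m; "opening": opening from 0.0 (shut) to 1.0 (fully open).
Only numpy, scipy, OpenCV 4.12 (cv2) and the standard library are available. Lean on these libraries where they do the work, as an engineer would, in place of code of your own. Each camera call takes 0.05 s, during which the arm holds its last target.

## Working session

There is one attempt and no reset: what is moved stays moved. The work goes in short steps, Python scripts to look and compute and a tool call to move; the robot and the scene stay as the last step left them, time stands still between calls to the robot, and variables do not carry over. Pictures are saved under pics/ and viewed, and the job is handed in when it is done.

Besides the shell and the picture viewer there is one more tool, called after "Emit:" as name(argument=value, ...) on one line, values as JSON. drive_tool: Moves the arm, as the interface text tells. Its arguments: {"type":"object","properties":{"increments":{"type":"array","items":{"type":"array","items":{"type":"number"}}}},"required":["increments"]}

```bash
mkdir -p pics; ls; cat > h.py <<'E'
import numpy as np, cv2
from scipy.spatial.transform import Rotation as R
from bench import ctrl, camera, hand_in
def st():
    o=ctrl.get_obs(); return o
def save(c,name,crop=None,scale=1):
    im=c["img"][:,:,::-1]
    if crop: x0,y0,x1,y1=crop; im=im[y0:y1,x0:x1]
    im=cv2.resize(im,None,fx=scale,fy=scale,interpolation=cv2.INTER_CUBIC)
    cv2.imwrite("pics/"+name,im)
def pts(c):
    h,w=c["depth"].shape
    u,v=np.meshgrid(np.arange(w),np.arange(h)); d=c["depth"]
    P=np.stack([(u-c["cx"])/c["fx"]*d,(v-c["cy"])/c["fy"]*d,d],-1)
    T=c["world_from_camera"]
    return P@T[:3,:3].T+T[:3,3]
E
python3 - <<'E'
from h import *
for n in ["scene","top","wrist"]:
    c=camera(n); save(c,n+"0.png",scale=1.25); np.savez(""+n+"0.npz",**c)
    print(n,c["fx"],c["cx"],c["cy"]); 
    print(np.round(c.get("world_from_camera",c.get("hand_eye")),4))
print(st())
E
```

```text
pics
scene 431.42583134031 323.13040370541904 203.28000871904237
[[-0.723   0.5251 -0.449   1.1667]
 [ 0.6909  0.5521 -0.4668  0.7105]
 [ 0.0028 -0.6477 -0.7619  1.3987]
 [ 0.      0.      0.      1.    ]]
top 397.9782035858106 315.83699006089336 193.25653996620937
[[-0.0147 -0.9803  0.1968  0.207 ]
 [-0.9999  0.0127 -0.0116 -0.0502]
 [ 0.0089 -0.1969 -0.9804  1.3821]
 [ 0.      0.      0.      1.    ]]
wrist 309.70691628693146 325.73604402295217 202.79686869386882
[[ 1.000e-04 -2.592e-01  9.658e-01 -1.326e-01]
 [ 1.000e+00 -1.200e-03 -4.000e-04  4.000e-04]
 [ 1.300e-03  9.658e-01  2.592e-01 -6.490e-02]
 [ 0.000e+00  0.000e+00  0.000e+00  1.000e+00]]
{'time_s': 0.15, 'q': array([ 9.90683978e-01,  1.81388833e-01,  1.60777719e+00,  7.34081419e-06,
        1.35379724e+00, -2.06316242e-01]), 'dq': array([ 0.00067704, -0.002029  , -0.00095643, -0.00250539,  0.00050953,
        0.00098259]), 'joint_efforts': array([ 8.64079102e-04, -4.45265865e+01, -3.51693070e+01, -2.98950727e-04,
        5.91403994e-03, -5.39597337e-06]), 'eef_pos': array([0.2097242 , 0.53495015, 0.24158127]), 'eef_rot': array([ 0.69460448,  0.13094272,  0.6949805 , -0.13183598]), 'wrist_force': array([ 0.01616053,  0.19625775, -0.02090509]), 'torque': array([ 0.02370132,  0.02262955, -0.01537223]), 'opening': 1.0024921104800297}
```

View pics/scene0.png

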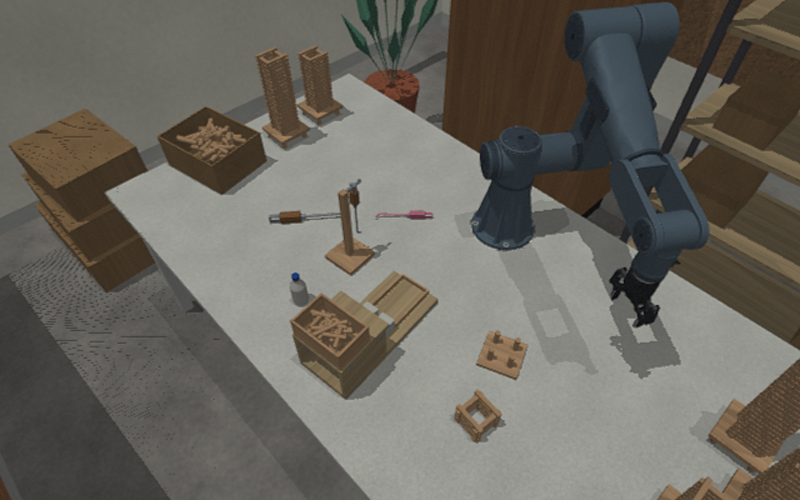

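View pics/top0.png

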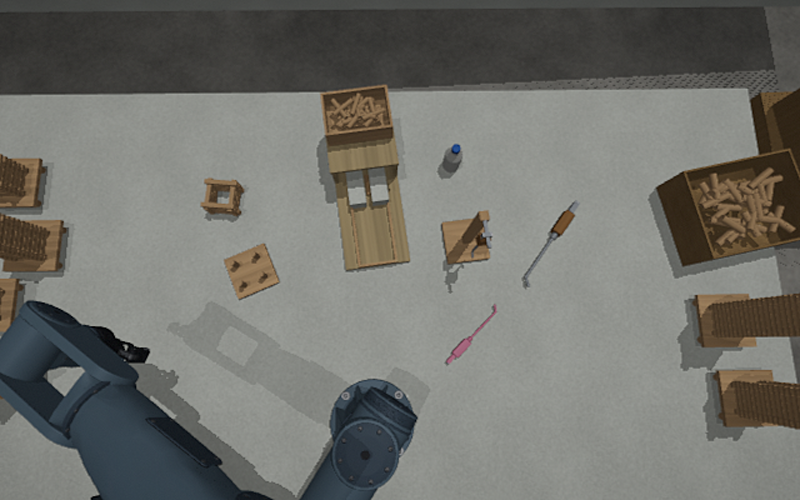

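View pics/wrist0.png

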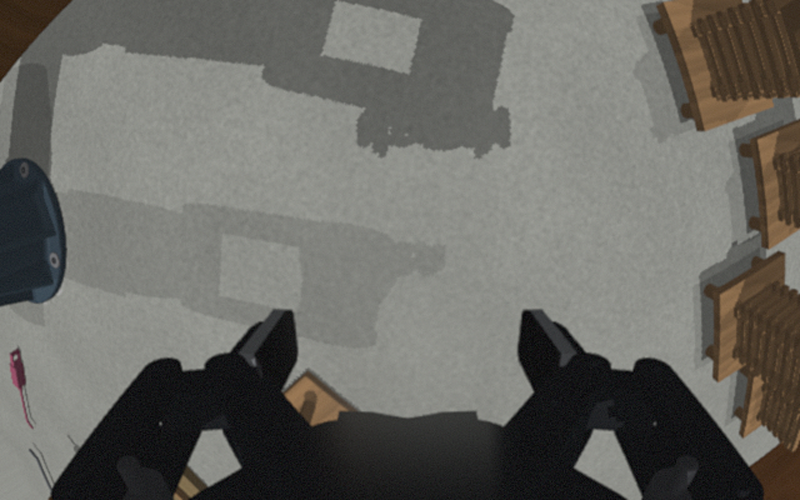

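Candidate picks in scene0.png: hanging pick (355,195), pink one lying at (410,215), and a brown-handled one lying at (290,217), which is longer. The description (not pink, the smaller, hanging) points to the one on the stand. I'll check it in a crop.

```bash
python3 - <<'E'
from h import *
s=dict(np.load("scene0.npz")); t=dict(np.load("top0.npz"))
save(s,"s_stand.png",(200,130,360,230),5)
save(t,"t_stand.png",(340,150,420,240),6)
save(t,"t_feed.png",(250,60,340,220),3.7)
P=pts(t); np.save("tP.npy",P); Q=pts(s); np.save("sP.npy",Q)
for (u,v) in [(276,215),(327,209),(270,137),(318,131),(262,110),(316,108)]: print((u,v),np.round(P[v,u],4))
E
```

```text
(276, 215) [0.4057 0.0723 0.02  ]
(327, 209) [ 0.4262 -0.1046  0.0076]
(270, 137) [0.6409 0.0809 0.1544]
(318, 131) [ 0.6607 -0.0748  0.1514]
(262, 110) [0.7089 0.1002 0.2134]
(316, 108) [ 0.8071 -0.0718 -0.002 ]
```

View pics/s_stand.png

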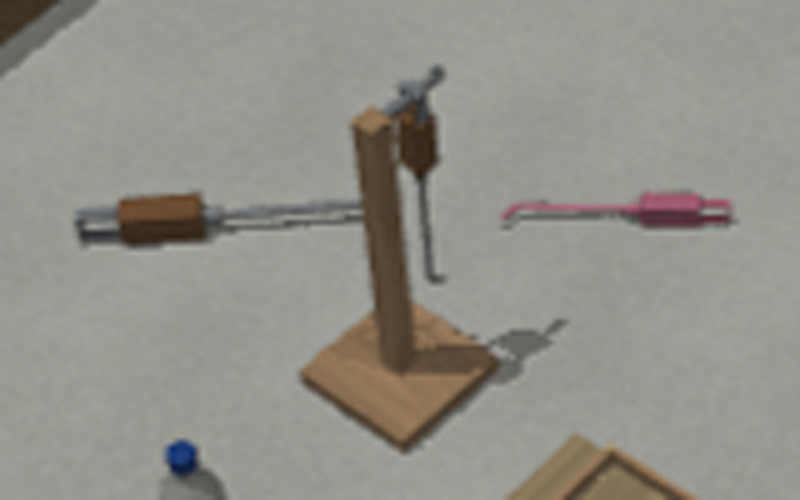

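View pics/t_stand.png

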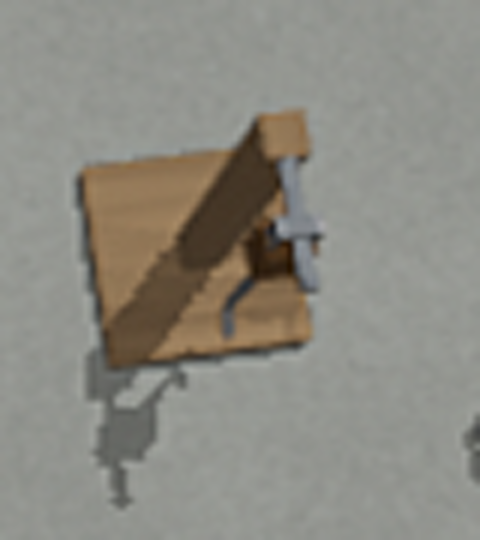

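View pics/t_feed.png

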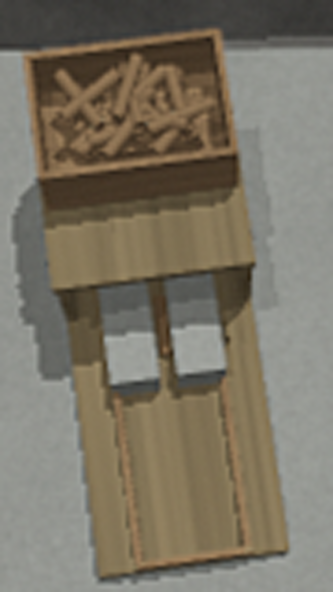

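```bash
python3 - <<'E'
from h import *
P=np.load("tP.npy").reshape(-1,3); Q=np.load("sP.npy").reshape(-1,3)
def rect(A,thr=0.012):
    r=cv2.minAreaRect(A[:,:2].astype(np.float32)); return r,np.round(cv2.boxPoints(r),4)
def comp(A,x0,x1,y0,y1,z0,z1):
    return A[(A[:,0]>x0)&(A[:,0]<x1)&(A[:,1]>y0)&(A[:,1]<y1)&(A[:,2]>z0)&(A[:,2]<z1)]
print("table z",[np.median(comp(A,.2,.9,-.5,.6,-.02,.008)[:,2]) for A in (P,Q)])
for nm,A in (("top",P),("scene",Q)):
    F=comp(A,.35,.9,-.13,.13,.012,.3); print(nm,"feeder",len(F),rect(F))
    B=comp(A,.35,.9,-.13,.13,.014,.026); print(" plate z",np.median(B[:,2]),rect(B))
    S=comp(A,.62,.72,-.13,.13,.14,.165); print(" shelf",len(S),rect(S), S[:,2].mean())
    Rl=comp(A,.5,.7,-.13,.13,.06,.07); print(" rails",len(Rl),rect(Rl))
    T=comp(A,.35,.7,-.35,-.13,.014,.026); print(" foot",len(T),rect(T),np.median(T[:,2]))
    T=comp(A,.35,.7,-.35,-.13,.29,.31); print(" posttop",len(T),T.mean(0),rect(T))
    T=comp(A,.35,.7,-.35,-.13,.2,.35); 
    print(" highpts",T.min(0),T.max(0))
E
```

```text
table z [np.float64(-0.0003230039060211354), np.float64(0.00038369336455446046)]
top feeder 7524 (((0.6259074807167053, 0.011325821280479431), (0.42629358172416687, 0.18320977687835693), 7.169188976287842), array([[ 0.403 ,  0.0756],
       [ 0.4259, -0.1062],
       [ 0.8488, -0.053 ],
       [ 0.826 ,  0.1288]], dtype=float32))
 plate z 0.019586245120941648 (((0.5542726516723633, 0.0010342597961425781), (0.2818880081176758, 0.1801665872335434), 7.30834436416626), array([[ 0.403 ,  0.0725],
       [ 0.4259, -0.1062],
       [ 0.7055, -0.0704],
       [ 0.6826,  0.1083]], dtype=float32))
 shelf 1207 (((0.6838476061820984, 0.017905287444591522), (0.08317403495311737, 0.1827349066734314), 3.9104223251342773), array([[ 0.6361,  0.1062],
       [ 0.6486, -0.0761],
       [ 0.7316, -0.0704],
       [ 0.7191,  0.1119]], dtype=float32)) 0.1563155541013474
 rails 649 (((0.6300194263458252, 0.01174309104681015), (0.09579258412122726, 0.17858605086803436), 6.97786283493042), array([[ 0.5716,  0.0946],
       [ 0.5933, -0.0827],
       [ 0.6884, -0.0711],
       [ 0.6667,  0.1062]], dtype=float
[... 1600 characters left out ...]
  [ 0.7   ,  0.1106],
       [ 0.6313,  0.1502]], dtype=float32))
 foot 500 (((0.5618723034858704, -0.25233086943626404), (0.28124818205833435, 0.12545406818389893), 7.332098960876465), array([[ 0.4144, -0.2081],
       [ 0.4304, -0.3325],
       [ 0.7094, -0.2966],
       [ 0.6933, -0.1722]], dtype=float32)) 0.020191370363009442
 posttop 82 [ 0.45835364 -0.26483925  0.29684146] (((0.45239806175231934, -0.2633994519710541), (0.0897284597158432, 0.027157314121723175), 3.33888578414917), array([[ 0.4068, -0.2525],
       [ 0.4084, -0.2796],
       [ 0.498 , -0.2743],
       [ 0.4964, -0.2472]], dtype=float32))
 highpts [ 0.40795894 -0.28490343  0.20058101] [ 0.49737053 -0.24751714  0.30522401]
```

```bash
python3 - <<'E'
from h import *
P=np.load("tP.npy").reshape(-1,3); Q=np.load("sP.npy").reshape(-1,3)
def comp(A,x0,x1,y0,y1,z0,z1):
    return A[(A[:,0]>x0)&(A[:,0]<x1)&(A[:,1]>y0)&(A[:,1]<y1)&(A[:,2]>z0)&(A[:,2]<z1)]
for A in (P,Q):
    T=comp(A,.35,.6,-.35,-.18,.010,.026); r=cv2.minAreaRect(T[:,:2].astype(np.float32)); print("foot",r)
    T=comp(A,.469,.51,-.30,-.22,.285,.31); r=cv2.minAreaRect(T[:,:2].astype(np.float32)); print("post",len(T),r)
# scene pixels along pick
S=dict(np.load("scene0.npz")); im=S["img"]; Q=Q.reshape(400,640,3)
for v in range(142,190):
    row=[(u,tuple(np.round(Q[v,u],3)),tuple(im[v,u])) for u in range(279,292) if 0.03<Q[v,u,2]<.33 and np.hypot(Q[v,u,0]-.44,Q[v,u,1]+.265)<.09]
    if row:
        a=np.array([r[1] for r in row]); print(v,[r[0] for r in row][0],row[-1][0],np.round(a.mean(0),3), row[len(row)//2][2])
P=P.reshape(400,640,3); d=(P[...,2]>.03)&(np.hypot(P[...,0]-.44,P[...,1]+.265)<.09)
ys,xs=np.where(d)
for v in range(165,210):
    m=np.where(d[v])[0]
    if len(m): print("t",v,m.min(),m.max(),np.round(P[v,m[0]],3),np.round(P[v,m[len(m)//2]],3),np.round(P[v,m[-1]],3))
E
```

```text
foot ((0.48284149169921875, -0.2623102068901062), (0.11996270716190338, 0.1200164258480072), 6.927895545959473)
post 73 ((0.48172369599342346, -0.2633499503135681), (0.025181030854582787, 0.022770438343286514), 8.32927131652832)
foot ((0.4859866499900818, -0.26242998242378235), (0.13538625836372375, 0.17759543657302856), 86.1849365234375)
post 45 ((0.48424121737480164, -0.2623203992843628), (0.02722105197608471, 0.0263824462890625), 87.3122329711914)
143 287 288 [ 0.412 -0.27   0.302] (np.uint8(125), np.uint8(127), np.uint8(125))
144 287 288 [ 0.412 -0.27   0.298] (np.uint8(93), np.uint8(94), np.uint8(93))
145 285 288 [ 0.417 -0.271  0.296] (np.uint8(78), np.uint8(81), np.uint8(83))
146 281 287 [ 0.427 -0.272  0.296] (np.uint8(93), np.uint8(95), np.uint8(98))
147 280 286 [ 0.435 -0.27   0.297] (np.uint8(108), np.uint8(111), np.uint8(114))
148 280 285 [ 0.44  -0.267  0.297] (np.uint8(107), np.uint8(110), np.uint8(113))
149 280 285 [ 0.444 -0.262  0.298] (np.uint8(89), np.uint8(91), np.uint8(93))
150 279 285 [ 0.448 -0.262  0.295] (np.uint8(61), np.uint8(59), np.uint8(56))
151 279 285 
[... 5593 characters left out ...]
0.27   0.294] [ 0.41  -0.276  0.291]
t 199 378 379 [ 0.439 -0.265  0.121] [ 0.437 -0.267  0.131] [ 0.437 -0.267  0.131]
t 200 377 378 [ 0.439 -0.265  0.103] [ 0.437 -0.266  0.114] [ 0.437 -0.266  0.114]
t 201 377 378 [ 0.437 -0.267  0.092] [ 0.437 -0.269  0.095] [ 0.437 -0.269  0.095]
t 202 377 378 [ 0.435 -0.268  0.084] [ 0.435 -0.271  0.083] [ 0.435 -0.271  0.083]
t 203 377 378 [ 0.433 -0.268  0.081] [ 0.433 -0.272  0.078] [ 0.433 -0.272  0.078]
t 204 377 378 [ 0.429 -0.268  0.079] [ 0.43  -0.272  0.075] [ 0.43  -0.272  0.075]
t 205 377 378 [ 0.425 -0.268  0.083] [ 0.426 -0.272  0.076] [ 0.426 -0.272  0.076]
t 206 377 377 [ 0.424 -0.269  0.072] [ 0.424 -0.269  0.072] [ 0.424 -0.269  0.072]
```

Emit:
drive_tool(increments=[[-0.03,-0.05,0,0,-10,0,1],[-0.03,-0.05,0,0,-10,0,1],[0,-0.05,0,0,-10,0,1]])

```text
time_s: 0.52
eef_pos: [0.1504, 0.3977, 0.3049]
eef_rot: [0.852, 0.095, 0.489, -0.16]
wrist_force: [-1.9, -0.2, -1.1]
opening: 1.0
```

```bash
cat > log.py <<'E'
from h import *
import json
o=st(); d=dict(q=o["q"].tolist(),p=o["eef_pos"].tolist(),r=o["eef_rot"].tolist())
open("kin.jsonl","a").write(json.dumps(d)+"\n")
M=R.from_quat(np.roll(o["eef_rot"],-1)).as_matrix()
print(round(o["time_s"],2),"q",np.round(o["q"],3),"p",np.round(o["eef_pos"],4),"F",np.round(o["wrist_force"],2),"op",round(o["opening"],3)); print(np.round(M,3))
E
echo '{"q":[0.990683978,0.181388833,1.60777719,0,1.35379724,-0.206316242],"p":[0.2097242,0.53495015,0.24158127],"r":[0.69460448,0.13094272,0.6949805,-0.13183598]}' > kin.jsonl
python3 log.py
```

```text
0.53 q [ 1.296 -0.122  1.875 -0.53   1.457  0.181] p [0.1504 0.3977 0.3049] F [-1.94 -0.19 -1.1 ] op 1.0
[[ 0.472  0.365  0.803]
 [-0.179  0.931 -0.319]
 [-0.864  0.007  0.504]]
```

Emit:
drive_tool(increments=[[0.015,-0.05,0.03,-4.3,0,2.5,1],[0.015,-0.05,0.03,-4.3,0,2.5,1],[0.015,-0.05,0.03,-4.3,0,2.5,1]])

```text
time_s: 0.9
eef_pos: [0.1999, 0.2341, 0.3076]
eef_rot: [0.864, 0.031, 0.5, -0.053]
wrist_force: [1.1, -0.2, 1.6]
opening: 1.0
```

```bash
python3 log.py
```

```text
0.9 q [ 0.908 -0.718  2.256 -0.453  1.341 -0.494] p [0.1999 0.2341 0.3076] F [ 1.12 -0.2   1.57] op 1.0
[[ 0.494  0.123  0.861]
 [-0.061  0.992 -0.106]
 [-0.868  0.     0.497]]
```

Emit:
drive_tool(increments=[[0.01,-0.058,0.015,-4.3,0,2.5,1],[0.01,-0.058,0.015,-4.3,0,2.5,1],[0.01,-0.058,0.015,0,0,0,1]])

```text
time_s: 1.27
eef_pos: [0.2812, 0.1494, 0.3043]
eef_rot: [0.855, -0.019, 0.517, -0.017]
wrist_force: [-0.1, -0.3, -0.2]
opening: 1.001
```

```bash
python3 log.py
```

```text
1.27 q [ 0.291 -0.895  2.322 -0.19   1.266 -1.267] p [0.2812 0.1494 0.3043] F [-0.09 -0.28 -0.24] op 1.001
[[ 0.464  0.009  0.886]
 [-0.049  0.999  0.016]
 [-0.884 -0.05   0.464]]
```

```bash
cat > kin.py <<'E'
from h import *
import json
D=[json.loads(l) for l in open("kin.jsonl")]
Z=lambda a:R.from_euler('z',a).as_matrix()
Y=lambda a:R.from_euler('y',a).as_matrix()
def chain(q,s4=1,s6=1):
    A1=Z(q[0]);A2=A1@Y(q[1]);A3=A2@Y(q[2]);A4=A3@Z(s4*q[3]);A5=A4@Y(q[4]);A6=A5@Z(s6*q[5]); return A1,A2,A3,A5,A6
def Cof(s4,s6):
    Cs=[]
    for d in D:
        M=R.from_quat(np.roll(d["r"],-1)).as_matrix(); Cs.append(chain(d["q"],s4,s6)[4].T@M)
    return np.array(Cs)
def rows(q,s4,s6):
    A1,A2,A3,A5,A6=chain(q,s4,s6); e=np.eye(3)
    # unknown: h(z), a1(x), lat(y), L1 (z in A2), a3 x in A3, L2 z in A3, L3 z in A5
    return np.column_stack([A1[:,0],A1[:,1],e[2],A2[:,2],A3[:,0],A3[:,2],A5[:,0],A5[:,2]])
E
python3 - <<'E'
from kin import *
for s4 in (1,-1):
  for s6 in (1,-1):
    C=Cof(s4,s6); print(s4,s6,C.std(0).max()); 
    if C.std(0).max()<.02: print(C.mean(0).round(3))
    A=np.vstack([rows(d["q"],s4,s6) for d in D]); b=np.hstack([d["p"] for d in D])
    x,res,rk,sv=np.linalg.lstsq(A,b,rcond=1e-3); print(x.round(4),rk,np.abs(A@x-b).max())
E
```

```text
1 1 3.0341861572225666e-06
[[-0. -1.  0.]
 [ 0. -0. -1.]
 [ 1. -0.  0.]]
[0.     0.1178 0.3134 0.4382 0.0855 0.5145 0.     0.3079] 8 8.537684574594362e-07
1 -1 0.7187676052295473
[0.     0.1178 0.3134 0.4382 0.0855 0.5145 0.     0.3079] 8 8.537684574594362e-07
-1 1 0.3636623871470716
[-0.343   0.1069  0.9164  0.6755  1.3775  1.6501  0.5335 -0.3713] 8 0.019223082358524157
-1 -1 0.7240282352789011
[-0.343   0.1069  0.9164  0.6755  1.3775  1.6501  0.5335 -0.3713] 8 0.019223082358524157
```

```bash
cat >> kin.py <<'E'
from scipy.optimize import least_squares
PAR=np.array([0,0.1178,0.3134,0.4382,0.0855,0.5145,0,0.3079])
CM=np.array([[0,-1,0],[0,0,-1],[1,0,0.]])
LO=np.array([-2.99,-.89,.3,-1.14,0,-3.12]);HI=np.array([2.99,2.07,2.58,4.28,2.63,3.12])
def fk(q): return rows(q,1,1)@PAR, chain(q)[4]@CM
def wrist(q): P=PAR.copy();P[7]=0; return rows(q,1,1)@P
def ik(p,M,seeds=None,n=12):
    rng=np.random.default_rng(0); best=[]
    S=[] if seeds is None else list(seeds)
    S+= [LO+(HI-LO)*rng.random(6) for _ in range(n)]
    for s in S:
        def f(q):
            a,B=fk(q); return np.r_[a-p,0.3*R.from_matrix(B.T@M).as_rotvec()]
        r=least_squares(f,np.clip(s,LO+.01,HI-.01),bounds=(LO,HI))
        if r.cost<1e-8 and not any(np.allclose(r.x,b,atol=.02) for b in best): best.append(r.x)
    return best
def axes(yaw,pitch,up):  # pitch>0 = pointing up ; up=+1 tool z up
    x=np.array([np.cos(yaw)*np.cos(pitch),np.sin(yaw)*np.cos(pitch),np.sin(pitch)])
    y=np.array([-np.sin(yaw),np.cos(yaw),0])*up
    return np.column_stack([x,y,np.cross(x,y)])
YAW=np.radians(7.15)
def frame(o): return lambda a: np.array([o[0],o[1],0])+Z(YAW)@np.asarray(a)
FE=frame([.5825,.0053]); ST=frame([.4835,-.2625])
E
python3 - <<'E'
from kin import *
for up in (1,-1):
  for pd in (-30,-20,-10,0):
    M=axes(YAW,np.radians(pd),up); g=ST([-.044,0,.247]); p=g+M[:,0]*.008
    for q in ik(p,M): print("peg",up,pd,q.round(2),"wrist",wrist(q).round(3), "marg",np.minimum(q-LO,HI-q).min().round(2))
  for th in (35,42):
   for pd in (-30,-20,-10):
    for L in (.172,):
     for xb in (.11,-.03):
      t=np.radians(th); b=np.array([xb,0,.045]); g=b+(L+.01-.02)*np.array([-np.sin(t),0,np.cos(t)])
      M=axes(YAW,np.radians(pd)+t,up); p=FE(g)+M[:,0]*.008
      for q in ik(p,M): print("feed",up,th,pd,xb,g.round(3),q.round(2),"wrist",wrist(q).round(3),"marg",np.minimum(q-LO,HI-q).min().round(2))
E
```

```text
peg 1 -30 [-1.37 -0.13  2.27  1.15  1.24  2.66] wrist [ 0.182 -0.3    0.397] marg 0.31
peg 1 -20 [-1.44 -0.02  2.31  1.31  1.34  2.46] wrist [ 0.16  -0.303  0.35 ] marg 0.27
peg 1 -10 [-1.48  0.12  2.32  1.43  1.46  2.27] wrist [ 0.147 -0.305  0.299] marg 0.26
peg 1 0 [-1.49  0.29  2.31  1.53  1.59  2.11] wrist [ 0.142 -0.305  0.247] marg 0.27
feed 1 35 -30 0.11 [0.017 0.    0.178] [-0.5   0.61  2.31  2.52  1.48  1.7 ] wrist [ 0.303 -0.03   0.152] marg 0.27
feed 1 35 -20 0.11 [0.017 0.    0.178] [-0.48  0.79  2.23  2.55  1.73  1.64] wrist [ 0.312 -0.029  0.1  ] marg 0.35
feed 1 35 -20 -0.03 [-0.123  0.     0.178] [-0.98  0.93  2.47  1.96  1.94  1.32] wrist [ 0.173 -0.046  0.1  ] marg 0.11
feed 1 35 -10 0.11 [0.017 0.    0.178] [-0.44  0.94  2.12  2.59  1.94  1.62] wrist [ 0.33  -0.026  0.051] marg 0.46
feed 1 35 -10 -0.03 [-0.123  0.     0.178] [-0.87  1.08  2.35  2.    2.15  1.28] wrist [ 0.191 -0.044  0.051] marg 0.23
feed 1 42 -30 0.11 [0.002 0.    0.165] [-0.52  0.79  2.27  2.51  1.71  1.62] wrist [ 0.293 -0.031  0.103] marg 0.31
feed 1 42 -30 -0.03 [-0.138  0.     0.165] [-1.12 
[... 1496 characters left out ...]
30 0.11 [0.002 0.    0.165] [-0.52  0.79  2.27  2.51  1.71 -1.52] wrist [ 0.293 -0.031  0.103] marg 0.31
feed -1 42 -30 -0.03 [-0.138  0.     0.165] [-1.12  0.97  2.51  1.81  1.88 -1.91] wrist [ 0.154 -0.048  0.103] marg 0.07
feed -1 42 -20 0.11 [0.002 0.    0.165] [-0.48  0.95  2.16  2.54  1.93 -1.55] wrist [ 0.308 -0.029  0.053] marg 0.42
feed -1 42 -20 -0.03 [-0.138  0.     0.165] [-1.    1.13  2.38  1.84  2.09 -1.95] wrist [ 0.169 -0.047  0.053] marg 0.2
feed -1 42 -10 0.11 [0.002 0.    0.165] [-0.44  1.07  2.05  2.58  2.11 -1.56] wrist [ 0.332 -0.026  0.006] marg 0.52
feed -1 42 -10 -0.03 [-0.138  0.     0.165] [-0.86  1.22  2.26  1.93  2.29 -1.95] wrist [ 0.193 -0.044  0.006] marg 0.32
```

```bash
cat >> kin.py <<'E'
def cur():
    o=st(); return o["q"],o["eef_pos"],R.from_quat(np.roll(o["eef_rot"],-1)).as_matrix()
def plan(p1,M1,n,viaroll=None,show=True,start=None):
    """n equal rows (tool frame) from current pose; rotation by constant body rotvec"""
    q,p,M=cur() if start is None else start
    rv=R.from_matrix(M.T@M1).as_rotvec() if viaroll is None else viaroll
    step=R.from_rotvec(rv/n).as_matrix(); Mk=M.copy(); pk=p.copy(); out=[]; qk=q; bad=[]
    for k in range(n):
        d=Mk.T@(p1-p)/n; out.append(np.r_[d*1000,np.degrees(rv/n)].round(2))
        pk=pk+(p1-p)/n; Mk=Mk@step
        def f(qq):
            a,B=fk(qq); return np.r_[a-pk,0.3*R.from_matrix(B.T@Mk).as_rotvec()]
        r=least_squares(f,np.clip(qk,LO+1e-3,HI-1e-3),bounds=(LO,HI)); dq=np.abs(r.x-qk).max()*8; qk=r.x
        bad.append((k,qk.round(2).tolist(),"err%.0e"%r.cost,"dq/s %.1f"%dq,"w",wrist(qk).round(2).tolist()))
    if show:
        for o in out: print(o.tolist())
        for b in bad: print(*b)
    return qk,pk,Mk
E
python3 - <<'E'
from kin import *
PD=np.radians(-25)
M=axes(YAW,PD,-1); g=ST([-.044,0,.252]); p=g+M[:,0]*.004
np.savez("grasp.npz",p=p,M=M); print("grasp",p.round(4))
for back in (0,.05,.07,.1):
    for q in ik(p-M[:,0]*back,M,n=6): print(back,q.round(2),np.minimum(q-LO,HI-q).min().round(2))
q,p0,M0=cur(); print(R.from_matrix(M0.T@M).as_rotvec(degrees=True))
# in-line: slide out & roll
pre=p-M[:,0]*.06
rv=R.from_matrix(M0.T@M).as_rotvec()
print("A"); plan(pre,M,20)
E
```

```text
grasp [ 0.4434 -0.2675  0.2503]
0 [-1.42 -0.1   2.29  1.22  1.3  -0.57] 0.29
0.05 [-1.56 -0.19  2.31  1.14  1.44 -0.55] 0.27
0.07 [-1.62 -0.23  2.32  1.11  1.49 -0.54] 0.26
0.1 [-1.7  -0.27  2.32  1.07  1.58 -0.54] 0.26
[167.04965719  11.61890631  56.72783132]
A
[4.81, -21.04, 3.8, 8.35, 0.58, 2.84]
[3.73, -20.47, 6.88, 8.35, 0.58, 2.84]
[2.65, -19.41, 9.82, 8.35, 0.58, 2.84]
[1.62, -17.88, 12.57, 8.35, 0.58, 2.84]
[0.64, -15.92, 15.05, 8.35, 0.58, 2.84]
[-0.26, -13.57, 17.2, 8.35, 0.58, 2.84]
[-1.05, -10.9, 18.98, 8.35, 0.58, 2.84]
[-1.72, -7.95, 20.35, 8.35, 0.58, 2.84]
[-2.24, -4.82, 21.26, 8.35, 0.58, 2.84]
[-2.62, -1.56, 21.7, 8.35, 0.58, 2.84]
[-2.84, 1.74, 21.66, 8.35, 0.58, 2.84]
[-2.89, 5.01, 21.14, 8.35, 0.58, 2.84]
[-2.77, 8.17, 20.15, 8.35, 0.58, 2.84]
[-2.49, 11.13, 18.71, 8.35, 0.58, 2.84]
[-2.05, 13.84, 16.86, 8.35, 0.58, 2.84]
[-1.46, 16.23, 14.65, 8.35, 0.58, 2.84]
[-0.74, 18.24, 12.12, 8.35, 0.58, 2.84]
[0.09, 19.83, 9.34, 8.35, 0.58, 2.84]
[1.02, 20.94, 6.36, 8.35, 0.58, 2.84]
[2.03, 21.57, 3.27, 8.35, 0.58, 2.84]
0 [0.15, -0.89, 2.31, -0.09, 1.28, -1.28] err1e-04 
[... 881 characters left out ...]
] err6e-21 dq/s 0.7 w [0.13, -0.21, 0.48]
12 [-1.53, -0.58, 2.4, 0.85, 1.72, -1.31] err2e-21 dq/s 0.7 w [0.13, -0.23, 0.47]
13 [-1.55, -0.51, 2.39, 0.88, 1.7, -1.22] err1e-21 dq/s 0.7 w [0.12, -0.25, 0.46]
14 [-1.57, -0.44, 2.38, 0.92, 1.66, -1.12] err1e-21 dq/s 0.8 w [0.12, -0.26, 0.45]
15 [-1.58, -0.38, 2.36, 0.96, 1.63, -1.02] err8e-21 dq/s 0.8 w [0.12, -0.28, 0.44]
16 [-1.59, -0.33, 2.35, 1.0, 1.6, -0.91] err2e-19 dq/s 0.9 w [0.11, -0.29, 0.43]
17 [-1.59, -0.28, 2.34, 1.04, 1.56, -0.79] err1e-18 dq/s 0.9 w [0.11, -0.29, 0.42]
18 [-1.59, -0.24, 2.33, 1.08, 1.51, -0.67] err7e-18 dq/s 1.0 w [0.11, -0.3, 0.41]
19 [-1.59, -0.21, 2.32, 1.13, 1.46, -0.54] err3e-17 dq/s 1.0 w [0.11, -0.31, 0.41]
```

```bash
python3 - <<'E'
from kin import *
g=np.load("grasp.npz");p=g["p"];M=g["M"]; c=cur(); print(c[2].round(3))
Mv=c[2]
s=plan(np.array([.40,.06,.25]),Mv@R.from_rotvec([np.radians(40),0,0]).as_matrix(),4)
print("B"); s=plan(np.array([.385,-.1,.27]),s[2]@R.from_rotvec([np.radians(40),0,0]).as_matrix(),4,start=s)
print("C"); plan(p-M[:,0]*.07,M,12,start=s)
E
```

```text
[[ 0.464  0.009  0.886]
 [-0.049  0.999  0.016]
 [-0.884 -0.05   0.464]]
[26.88, -21.38, 19.67, 10.0, -0.0, 0.0]
[26.88, -17.64, 23.08, 10.0, -0.0, 0.0]
[26.88, -13.36, 25.8, 10.0, -0.0, 0.0]
[26.88, -8.68, 27.72, 10.0, -0.0, 0.0]
0 [0.14, -0.87, 2.34, -0.12, 1.2, -1.25] err6e-26 dq/s 1.2 w [0.17, 0.14, 0.56]
1 [0.01, -0.81, 2.34, -0.06, 1.13, -1.2] err3e-29 dq/s 1.0 w [0.2, 0.12, 0.55]
2 [-0.09, -0.73, 2.34, -0.01, 1.05, -1.14] err7e-18 dq/s 0.8 w [0.23, 0.1, 0.54]
3 [-0.17, -0.64, 2.32, 0.04, 0.97, -1.06] err6e-18 dq/s 0.8 w [0.26, 0.08, 0.52]
B
[-4.21, -31.86, 24.62, 10.0, 0.0, -0.0]
[-4.21, -27.1, 29.78, 10.0, 0.0, -0.0]
[-4.21, -21.52, 34.03, 10.0, 0.0, -0.0]
[-4.21, -15.28, 37.25, 10.0, 0.0, -0.0]
0 [-0.34, -0.69, 2.34, 0.13, 1.03, -1.08] err3e-22 dq/s 1.4 w [0.25, 0.04, 0.53]
1 [-0.51, -0.72, 2.34, 0.21, 1.08, -1.1] err4e-23 dq/s 1.4 w [0.25, -0.0, 0.53]
2 [-0.67, -0.73, 2.33, 0.28, 1.13, -1.09] err5e-24 dq/s 1.3 w [0.25, -0.04, 0.54]
3 [-0.81, -0.7, 2.31, 0.34, 1.17, -1.07] err1e-25 dq/s 1.1 w [0.24, -0.08, 0.54]
C
[-0.19, -2.72, 14.39, 7.72, 2.81, 2.23]
[-0.97, -0.74, 14.6, 
[... 672 characters left out ...]
 0.67, 1.36, -1.03] err5e-16 dq/s 0.7 w [0.2, -0.2, 0.52]
4 [-1.3, -0.53, 2.3, 0.74, 1.4, -0.99] err7e-17 dq/s 0.6 w [0.19, -0.22, 0.5]
5 [-1.36, -0.49, 2.3, 0.79, 1.43, -0.95] err1e-17 dq/s 0.5 w [0.17, -0.24, 0.49]
6 [-1.42, -0.44, 2.3, 0.85, 1.45, -0.9] err2e-18 dq/s 0.5 w [0.16, -0.26, 0.48]
7 [-1.47, -0.39, 2.3, 0.9, 1.47, -0.84] err3e-19 dq/s 0.5 w [0.15, -0.28, 0.47]
8 [-1.52, -0.34, 2.3, 0.95, 1.49, -0.77] err9e-20 dq/s 0.5 w [0.13, -0.29, 0.45]
9 [-1.55, -0.3, 2.31, 1.01, 1.49, -0.7] err3e-20 dq/s 0.6 w [0.12, -0.3, 0.44]
10 [-1.59, -0.26, 2.31, 1.06, 1.5, -0.62] err2e-20 dq/s 0.6 w [0.11, -0.31, 0.42]
11 [-1.62, -0.23, 2.32, 1.11, 1.49, -0.54] err1e-20 dq/s 0.7 w [0.1, -0.31, 0.41]
```

Emit:
drive_tool(increments=[[0.027,-0.021,0.02,10,0,0,1],[0.027,-0.018,0.023,10,0,0,1],[0.027,-0.013,0.026,10,0,0,1],[0.027,-0.009,0.028,10,0,0,1],[-0.008,-0.032,0.025,10,0,0,1],[-0.008,-0.027,0.03,10,0,0,1],[-0.008,-0.022,0.034,10,0,0,1],[-0.008,-0.015,0.037,10,0,0,1]])

```text
time_s: 2.28
eef_pos: [0.3774, -0.1006, 0.2843]
eef_rot: [0.666, 0.538, 0.383, -0.347]
wrist_force: [0.7, -0.5, -0.8]
opening: 1.0
```

```bash
python3 log.py; python3 - <<'E'
from kin import *
g=np.load("grasp.npz");p=g["p"];M=g["M"]
plan(p-M[:,0]*.1,M,12)
E
```

```text
2.27 q [-0.841 -0.741  2.302  0.339  1.225 -1.069] p [ 0.3774 -0.1006  0.2843] F [ 0.73 -0.51 -0.83] op 1.0
[[ 0.465  0.874  0.137]
 [-0.05   0.181 -0.982]
 [-0.884  0.45   0.128]]
[-0.79, -4.12, 14.4, 7.69, 2.81, 2.2]
[-1.62, -2.11, 14.76, 7.69, 2.81, 2.2]
[-2.39, -0.05, 14.81, 7.69, 2.81, 2.2]
[-3.08, 2.03, 14.54, 7.69, 2.81, 2.2]
[-3.66, 4.08, 13.97, 7.69, 2.81, 2.2]
[-4.13, 6.05, 13.09, 7.69, 2.81, 2.2]
[-4.48, 7.9, 11.94, 7.69, 2.81, 2.2]
[-4.69, 9.58, 10.54, 7.69, 2.81, 2.2]
[-4.78, 11.07, 8.92, 7.69, 2.81, 2.2]
[-4.72, 12.33, 7.12, 7.69, 2.81, 2.2]
[-4.53, 13.34, 5.16, 7.69, 2.81, 2.2]
[-4.2, 14.06, 3.11, 7.69, 2.81, 2.2]
0 [-0.97, -0.73, 2.3, 0.44, 1.29, -1.08] err7e-24 dq/s 1.0 w [0.22, -0.12, 0.55]
1 [-1.08, -0.7, 2.3, 0.53, 1.34, -1.08] err4e-25 dq/s 0.9 w [0.21, -0.15, 0.55]
2 [-1.19, -0.67, 2.3, 0.6, 1.39, -1.06] err1e-26 dq/s 0.8 w [0.2, -0.17, 0.54]
3 [-1.28, -0.63, 2.3, 0.67, 1.44, -1.04] err9e-16 dq/s 0.7 w [0.18, -0.2, 0.53]
4 [-1.36, -0.59, 2.3, 0.73, 1.48, -1.0] err1e-16 dq/s 0.6 w [0.17, -0.22, 0.52]
5 [-1.43, -0.54, 2.3, 0.78, 1.51, -0.95] err2e-17 dq/s 0.6 w [0.15, -0.24, 0.51]
6 [-1.49, -0.49, 2.3, 0.83, 1.53, -0.9] err3e-18 dq/s 0.5 w [0.14, -0.26, 0.49]
7 [-1.54, -0.44, 2.3, 0.88, 1.55, -0.84] err5e-19 dq/s 0.5 w [0.13, -0.28, 0.48]
8 [-1.59, -0.39, 2.31, 0.93, 1.57, -0.77] err1e-19 dq/s 0.5 w [0.11, -0.29, 0.46]
9 [-1.63, -0.35, 2.31, 0.97, 1.58, -0.7] err5e-20 dq/s 0.6 w [0.1, -0.3, 0.45]
10 [-1.67, -0.31, 2.31, 1.02, 1.58, -0.62] err4e-20 dq/s 0.6 w [0.09, -0.31, 0.44]
11 [-1.7, -0.27, 2.32, 1.07, 1.58, -0.54] err2e-20 dq/s 0.7 w [0.08, -0.31, 0.42]
```

Emit:
drive_tool(increments=[[-0.001,-0.004,0.014,7.7,2.8,2.2,1],[-0.002,-0.002,0.015,7.7,2.8,2.2,1],[-0.002,0,0.015,7.7,2.8,2.2,1],[-0.003,0.002,0.015,7.7,2.8,2.2,1],[-0.004,0.004,0.014,7.7,2.8,2.2,1],[-0.004,0.006,0.013,7.7,2.8,2.2,1],[-0.005,0.008,0.012,7.7,2.8,2.2,1],[-0.005,0.01,0.01,7.7,2.8,2.2,1],[-0.005,0.011,0.009,7.7,2.8,2.2,1],[-0.005,0.012,0.007,7.7,2.8,2.2,1]])

```text
time_s: 3.52
eef_pos: [0.3576, -0.2488, 0.2927]
eef_rot: [0.137, 0.949, 0.126, -0.255]
wrist_force: [0.0, 0.4, -0.4]
opening: 0.996
```

Emit:
drive_tool(increments=[[-0.005,0.013,0.005,7.7,2.8,2.2,1],[-0.004,0.014,0.003,7.7,2.8,2.2,1],[0,0,0,0,0,0,1]])

```text
time_s: 3.9
eef_pos: [0.3533, -0.2776, 0.2939]
eef_rot: [0.014, 0.974, 0.062, -0.218]
wrist_force: [-0.4, 0.7, 0.1]
opening: 1.001
```

```bash
python3 log.py; python3 - <<'E'
from kin import *
g=np.load("grasp.npz");p=g["p"];M=g["M"]
plan(p-M[:,0]*.1,M,1)
c=camera("wrist"); save(c,"w1.png",scale=1.25); np.savez("w1.npz",**c)
E
```

```text
3.9 q [-1.704 -0.277  2.319  1.064  1.584 -0.534] p [ 0.3533 -0.2776  0.2939] F [-0.41  0.66  0.05] op 1.001
[[ 0.898  0.126 -0.422]
 [ 0.114 -0.992 -0.054]
 [-0.426  0.    -0.905]]
[0.6, 1.18, 1.22, 0.06, 0.21, 0.09]
0 [-1.7, -0.27, 2.32, 1.07, 1.58, -0.54] err2e-19 dq/s 0.1 w [0.08, -0.31, 0.42]
```

View pics/w1.png

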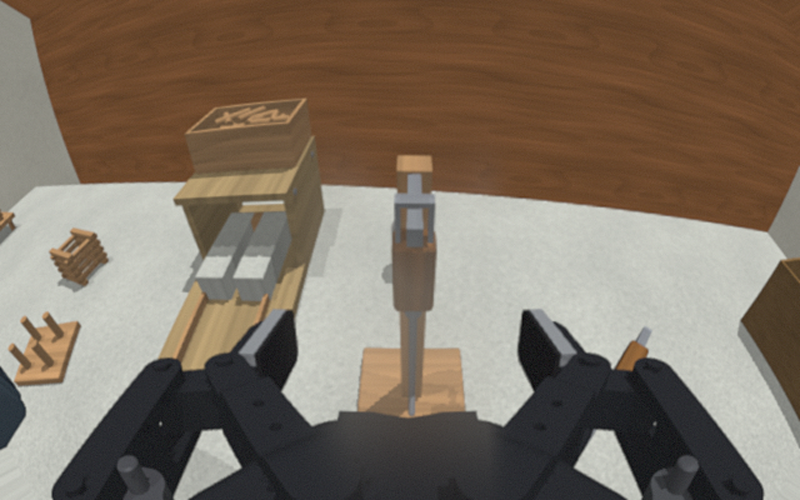

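```bash
cat >> h.py <<'E'
def wpts(c,p,M):
    h,w=c["depth"].shape; u,v=np.meshgrid(np.arange(w),np.arange(h))
    dx=(u-c["cx"])/c["fx"]; dy=(v-c["cy"])/c["fy"]; r=np.hypot(dx,dy)+1e-9
    ray=np.stack([np.sin(r)*dx/r,np.sin(r)*dy/r,np.cos(r)],-1); 
    P=ray/np.maximum(ray[...,2:],1e-3)*c["depth"][...,None]
    T=c["hand_eye"]; P=P@T[:3,:3].T+T[:3,3]
    return P, P@M.T+p
E
python3 - <<'E'
from kin import *
c=dict(np.load("w1.npz")); q,p,M=cur()
tp,W=wpts(c,p,M)
S=np.linalg.inv(np.eye(3)); 
def tost(a): return (a-np.array([.4835,-.2625,0]))@Z(YAW)
for v in range(120,340,12):
    m=[u for u in range(300,365) if c["depth"][v,u]>0 and abs(tp[v,u,0])<.25 and W[v,u,2]>.03 and W[v,u,0]<.6]
    if m:
        m0,m1=m[0],m[-1]
        # nearest surface cluster
        d=np.array([tp[v,u,0] for u in m]); k=[u for u,dd in zip(m,d) if dd<d.min()+.008]
        a=tost(W[v,k].mean(0)); print(v,k[0],k[-1],"tool y",tp[v,k,1].min().round(4),tp[v,k,1].max().round(4),"stand",a.round(4), c["img"][v,k[len(k)//2]])
E
```

```text
132 318 345 tool y -0.0058 0.0155 stand [-0.0017 -0.0029  0.2978] [191 149 105]
144 318 344 tool y -0.0057 0.0144 stand [-0.0161 -0.0029  0.295 ] [142 143 149]
156 316 347 tool y -0.0065 0.0148 stand [-0.0398 -0.0026  0.2989] [138 141 146]
168 315 347 tool y -0.007 0.0145 stand [-0.0494 -0.0023  0.2954] [138 141 146]
180 325 338 tool y -0.0003 0.0075 stand [-0.0709 -0.0019  0.3012] [142 145 150]
192 325 338 tool y -0.0003 0.0076 stand [-0.0736 -0.002   0.2941] [91 94 96]
204 314 349 tool y -0.0082 0.0169 stand [-0.0542 -0.0026  0.2679] [101  84  69]
216 314 347 tool y -0.0085 0.0159 stand [-0.054  -0.002   0.2562] [103  89  76]
228 314 347 tool y -0.0089 0.0167 stand [-0.0538 -0.0022  0.2435] [107  93  80]
240 315 346 tool y -0.0083 0.0164 stand [-0.0538 -0.0023  0.23  ] [111  97  84]
252 325 335 tool y -0.0004 0.0082 stand [-0.0483 -0.0022  0.209 ] [110 107 107]
264 327 333 tool y 0.0013 0.0068 stand [-0.045  -0.0024  0.1882] [107 106 105]
276 327 333 tool y 0.0014 0.0071 stand [-0.0452 -0.0027  0.1699] [108 105 102]
288 327 332 tool y 0.0015 0.0065 stand [-0.0454 -0.0025  0.1495] [104 102 100]
300 327 331 tool y 0.0015 0.0058 stand [-0.0457 -0.0022  0.1267] [104 102 100]
312 327 331 tool y 0.0016 0.0061 stand [-0.0462 -0.0025  0.1014] [100  97  94]
324 327 331 tool y 0.0016 0.0063 stand [-0.0523 -0.0026  0.0831] [131 131 133]
336 300 364 tool y -0.0069 0.0105 stand [-0.1843 -0.0004  0.3319] [74 70 67]
```

Emit:
drive_tool(increments=[[0.02,0.0045,0.001,0,0.2,0.1,1],[0.02,0,0,0,0,0,1],[0.02,0,0,0,0,0,1],[0,0,0,0,0,0,1]])

```text
time_s: 4.45
eef_pos: [0.4085, -0.2735, 0.2681]
eef_rot: [0.016, 0.974, 0.063, -0.216]
wrist_force: [-0.2, 0.1, -0.4]
opening: 1.005
```

```bash
python3 log.py; python3 - <<'E'
from kin import *
q,p,M=cur(); c=camera("wrist"); save(c,"w2.png",scale=1.25); np.savez("w2.npz",**c)
tp,W=wpts(c,p,M)
for v in range(100,330,12):
    m=[u for u in range(280,375) if c["depth"][v,u]>0 and abs(tp[v,u,0])<.1 and W[v,u,2]>.03 and W[v,u,0]<.6 and abs(tp[v,u,1])<.025 and tp[v,u,0]>0]
    if m:
        d=tp[v,m,0]; k=[u for u,dd in zip(m,d) if dd<d.min()+.008]
        print(v,k[0],k[-1],"tool min",tp[v,k].min(0).round(4),"max",tp[v,k].max(0).round(4),"W",W[v,k].mean(0).round(4))
g=np.load("grasp.npz"); print((M.T@(g["p"]-p)).round(4))
E
```

```text
4.45 q [-1.526 -0.171  2.304  1.155  1.408 -0.551] p [ 0.4085 -0.2735  0.2681] F [-0.24  0.14 -0.44] op 1.005
[[ 0.898  0.13  -0.419]
 [ 0.117 -0.991 -0.058]
 [-0.423  0.003 -0.906]]
136 310 347 tool min [ 0.0519 -0.0092 -0.0582] max [ 0.0546  0.0128 -0.058 ] W [ 0.4811 -0.2658  0.2981]
148 310 347 tool min [ 0.0433 -0.009  -0.0518] max [ 0.0502  0.0126 -0.0512] W [ 0.4728 -0.2668  0.2946]
160 321 335 tool min [ 0.0321 -0.0024 -0.0463] max [ 0.0337  0.0051 -0.0461] W [ 0.4577 -0.2684  0.296 ]
172 306 350 tool min [ 0.0156 -0.0095 -0.0426] max [ 0.0189  0.0119 -0.0421] W [ 0.4419 -0.2704  0.2992]
184 305 351 tool min [ 0.0113 -0.0097 -0.0376] max [ 0.0137  0.0121 -0.0371] W [ 0.4356 -0.2711  0.2966]
196 320 336 tool min [ 0.0042 -0.0025 -0.0335] max [ 0.0064  0.0048 -0.033 ] W [ 0.4275 -0.2722  0.2959]
208 306 349 tool min [ 0.0179 -0.0098 -0.024 ] max [ 0.0203  0.0118 -0.0233] W [ 0.4357 -0.2704  0.2813]
220 304 351 tool min [ 0.022  -0.0117 -0.0163] max [ 0.0283  0.0139 -0.0142] W [ 0.4369 -0.2705  0.2719]
232 304 351 tool min [ 0.0179 -0.0113 -0.0112] max [ 0.021   0.0134 -0.0099] 
[... 172 characters left out ...]
0.0058] max [0.0301 0.014  0.0082] W [ 0.4301 -0.2719  0.2506]
268 307 348 tool min [ 0.0297 -0.0109  0.0157] max [0.0336 0.0134 0.0177] W [ 0.43   -0.272   0.2397]
280 307 347 tool min [ 0.0353 -0.0117  0.0269] max [0.0407 0.0134 0.0299] W [ 0.4299 -0.2718  0.2277]
292 324 330 tool min [ 0.0546 -0.0011  0.0474] max [0.0571 0.0031 0.049 ] W [ 0.4385 -0.2709  0.201 ]
304 324 330 tool min [ 0.0609 -0.0012  0.0618] max [0.0625 0.0033 0.0629] W [ 0.4379 -0.271   0.1855]
316 324 330 tool min [ 0.0684 -0.0012  0.0783] max [0.0715 0.0035 0.0806] W [ 0.4381 -0.2711  0.1666]
328 324 330 tool min [ 0.0776 -0.0013  0.0978] max [0.0821 0.0038 0.1013] W [ 0.4381 -0.2713  0.1452]
[ 0.0396 -0.0015  0.0011]
```

View pics/w2.png

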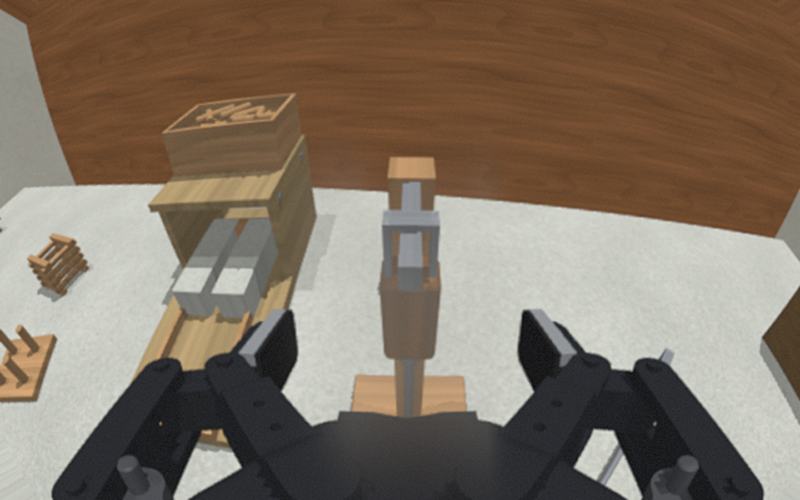

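Emit:
drive_tool(increments=[[0.019,0.001,0.001,0,0,0,1],[0.019,0,0,0,0,0,1],[0,0,0,0,0,0,1],[0,0,0,0,0,0,-1],[0,0,0,0,0,0,-1],[0,0,0,0,0,0,-1],[0,0,0,0,0,0,-1],[0,0,0,0,0,0,-1]])

```text
time_s: 5.5
eef_pos: [0.4416, -0.2722, 0.2516]
eef_rot: [0.015, 0.974, 0.061, -0.216]
wrist_force: [-2.0, 0.4, 2.3]
opening: 0.294
```

```bash
python3 log.py; python3 - <<'E'
from kin import *
q,p,M=cur(); c=camera("wrist"); save(c,"w3.png",scale=1.25); np.savez("w3.npz",**c)
E
```

```text
5.5 q [-1.423 -0.096  2.285  1.22   1.306 -0.569] p [ 0.4416 -0.2722  0.2516] F [-1.96  0.43  2.26] op 0.294
[[ 0.899  0.125 -0.419]
 [ 0.112 -0.992 -0.055]
 [-0.422  0.003 -0.906]]
```

View pics/w3.png

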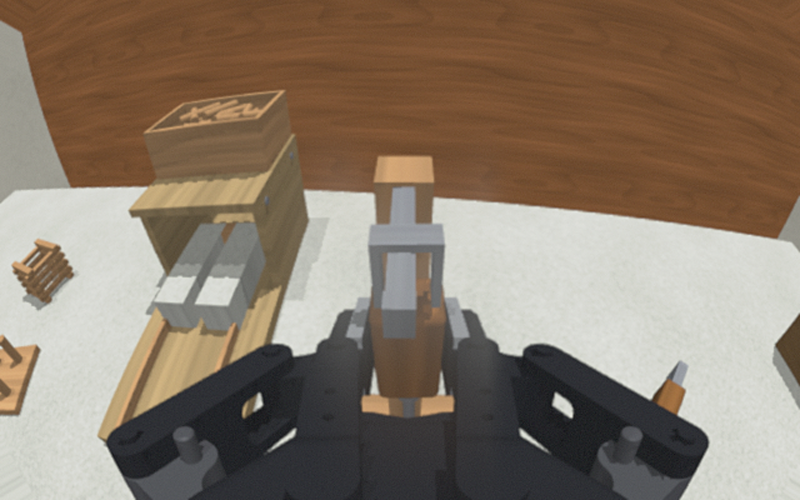

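Emit:
drive_tool(increments=[[-0.0023,0,-0.005,0,0,0,-1],[-0.0023,0,-0.005,0,0,0,-1],[0,0,0,0,0,0,-1],[0,0,0,0,0,0,-1]])

```text
time_s: 6.05
eef_pos: [0.4417, -0.2718, 0.2622]
eef_rot: [0.015, 0.974, 0.061, -0.216]
wrist_force: [-0.6, -0.1, -0.5]
opening: 0.293
```

```bash
python3 log.py; python3 - <<'E'
from kin import *
c=camera("wrist"); save(c,"w4.png",(260,100,400,320),2.7)
E
```

```text
6.05 q [-1.423 -0.123  2.28   1.211  1.317 -0.537] p [ 0.4417 -0.2718  0.2622] F [-0.6  -0.09 -0.51] op 0.293
[[ 0.899  0.126 -0.419]
 [ 0.113 -0.992 -0.055]
 [-0.423  0.002 -0.906]]
```

View pics/w4.png

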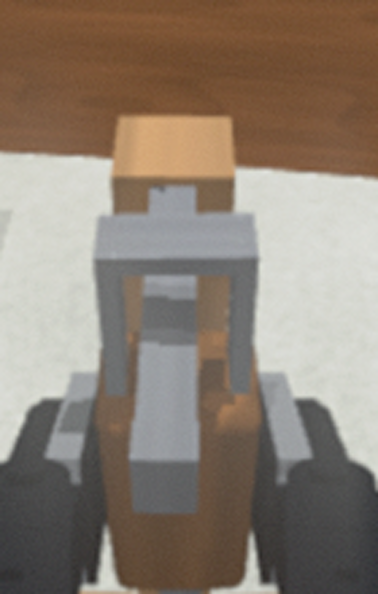

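Emit:
drive_tool(increments=[[-0.0181,0,0.0085,0,0,0,-1],[-0.0181,0,0.0085,0,0,0,-1],[-0.0181,0,0.0085,0,0,0,-1],[-0.0091,0,0.0042,0,0,0,-1],[0,0,0,0,0,0,-1]])

```text
time_s: 6.72
eef_pos: [0.372, -0.2812, 0.2622]
eef_rot: [0.015, 0.974, 0.06, -0.216]
wrist_force: [-0.1, -0.9, -1.5]
opening: 0.289
```

```bash
python3 log.py; python3 - <<'E'
from kin import *
c=camera("wrist"); save(c,"w5.png",scale=1.25)
c=camera("scene"); save(c,"s5.png",(200,120,360,240),5)
E
```

```text
6.72 q [-1.644 -0.176  2.324  1.102  1.488 -0.604] p [ 0.372  -0.2812  0.2622] F [-0.14 -0.93 -1.45] op 0.289
[[ 0.899  0.124 -0.419]
 [ 0.112 -0.992 -0.054]
 [-0.423  0.002 -0.906]]
```

View pics/w5.png

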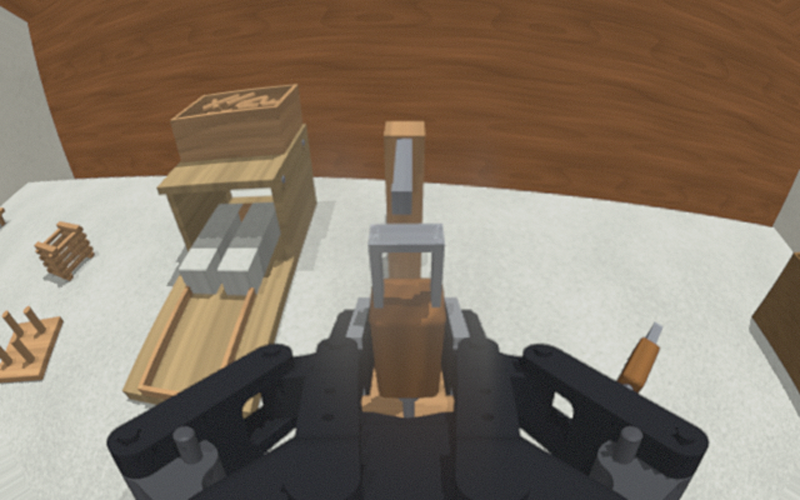

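View pics/s5.png

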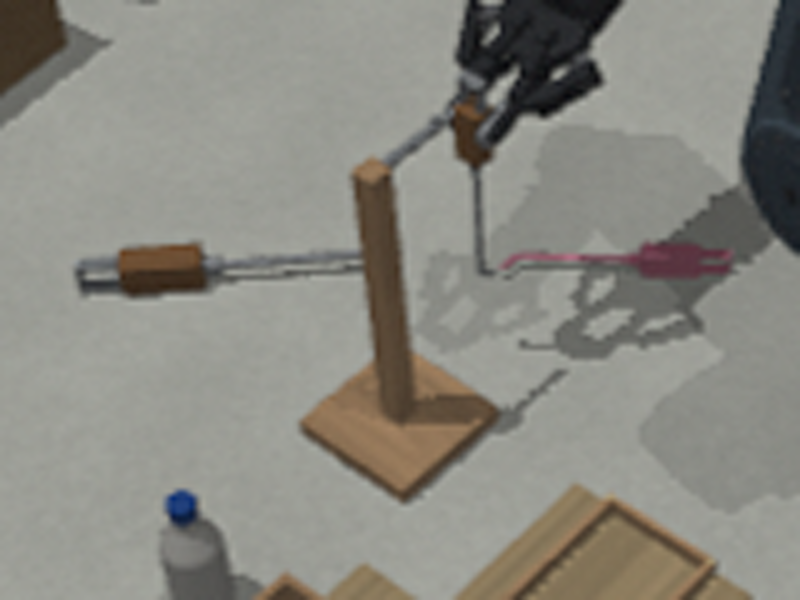

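```bash
python3 - <<'E'
from kin import *
q,p,M=cur()
print(repr(p),repr(M))
c=camera("wrist"); np.savez("w5.npz",**c); tp,W=wpts(c,p,M)
fe=(W-np.array([.5825,.0053,0]))@Z(YAW)
m=(c["depth"]>0)&(W[...,2]>.058)&(W[...,2]<.071)&(fe[...,0]>0)&(fe[...,0]<.2)&(abs(fe[...,1])<.1)
A=fe[m]; print(len(A))
for lo in np.arange(0,.11,.01):
    s=A[(A[:,0]>=lo)&(A[:,0]<lo+.01)]
    if len(s): 
        l=s[s[:,1]>0.002];r=s[s[:,1]<-.002]
        print(lo.round(3),"left inner",np.round(l[:,1].min() if len(l) else 9,4),"right inner",np.round(r[:,1].max() if len(r) else 9,4),"outer",np.round(s[:,1].min(),4),np.round(s[:,1].max(),4),s[:,2].mean().round(4))
# top camera rails
t=dict(np.load("top0.npz")); P=np.load("tP.npy"); f2=(P-np.array([.5825,.0053,0]))@Z(YAW)
m=(P[...,2]>.058)&(P[...,2]<.071)&(f2[...,0]>-.01)&(f2[...,0]<.2)&(abs(f2[...,1])<.1)
A=f2[m]; print(len(A),A[:,0].min())
for lo in np.arange(0,.07,.01):
    s=A[(A[:,0]>=lo)&(A[:,0]<lo+.01)]
    if len(s): 
        l=s[s[:,1]>0.00];r=s[s[:,1]<-.00]
        print(lo.round(3),l[:,1].min().round(4),r[:,1].max().round(4),s[:,1].min().round(4),s[:,1].max().round(4))
# dowel seen in top view: colors in slot
print("slot pixels")
u,v=np.meshgrid(np.arange(640),np.arange(400))
m=(abs(f2[...,1])<.006)&(f2[...,0]>-.02)&(f2[...,0]<.08)&(P[...,2]<.06)
for k in np.argsort(f2[...,0][m]): print(u[m][k],v[m][k],f2[m][k].round(3),t["img"][m][k])
E
```

```text
array([ 0.37248857, -0.28072675,  0.26215374]) array([[ 0.89929372,  0.12543849, -0.41897015],
       [ 0.11279928, -0.99209912, -0.05491496],
       [-0.42254837,  0.00212514, -0.90633788]])
3185
0.0 left inner 0.0048 right inner -0.0122 outer -0.0579 0.0502 0.0635
0.01 left inner 0.0041 right inner -0.0132 outer -0.058 0.05 0.0655
0.02 left inner 0.004 right inner -0.0122 outer -0.0581 0.052 0.0652
0.03 left inner 0.0037 right inner -0.013 outer -0.0576 0.0507 0.0656
0.04 left inner 0.0039 right inner -0.0131 outer -0.0574 0.0505 0.0653
0.05 left inner 0.0044 right inner -0.0126 outer -0.0571 0.0502 0.0655
0.06 left inner 0.0035 right inner -0.0122 outer -0.0587 0.0503 0.0652
0.07 left inner 0.0042 right inner -0.0131 outer -0.0582 0.05 0.0654
0.08 left inner 0.0039 right inner -0.0116 outer -0.0944 0.0862 0.0651
0.09 left inner 0.004 right inner -0.0115 outer -0.0942 0.0753 0.0653
0.1 left inner 0.004 right inner -0.0129 outer -0.0938 0.0762 0.0653
692 -4.819620261352565e-06
0.0 0.0082 -0.0092 -0.0544 0.0531
0.01 0.0103 -0.0097 -0.0519 0.053
0.02 0.0089 -0.0106 -0.0537 0.0515
0.03
[... 3437 characters left out ...]
[88 68 47]
292 148 [0.061 0.003 0.032] [71 57 38]
294 147 [ 0.063 -0.004  0.034] [91 70 48]
293 147 [ 0.065 -0.001  0.028] [88 69 48]
292 147 [0.065 0.003 0.029] [70 55 35]
292 146 [0.068 0.002 0.032] [71 55 37]
293 146 [ 0.069 -0.001  0.029] [91 71 50]
294 146 [ 0.069 -0.005  0.026] [90 69 47]
293 145 [ 0.07  -0.002  0.035] [78 60 42]
294 145 [ 0.071 -0.005  0.032] [85 65 44]
292 145 [0.072 0.002 0.03 ] [69 54 37]
291 146 [0.074 0.006 0.017] [78 74 62]
294 144 [ 0.075 -0.006  0.031] [73 55 36]
293 144 [ 0.075 -0.002  0.033] [76 59 42]
291 145 [0.076 0.005 0.021] [76 69 54]
292 144 [0.078 0.001 0.025] [72 55 39]
293 143 [ 0.078 -0.003  0.033] [76 59 41]
292 143 [0.079 0.001 0.031] [73 57 40]
```

```bash
cat >> kin.py <<'E'
FE=frame([.5829,.0018]); GT=np.array([-.0028,0,-.0047]); L=.172
def tpose(xb,zb,th,y=0,L=L):
    t=np.radians(th); g=FE([xb-L*np.sin(t),y,zb+L*np.cos(t)]); M=axes(YAW,np.radians(th-25),-1); return g-M@GT,M
def tip(xb,zb,th): t=np.radians(th-50); return xb+.018*np.sin(t),zb-.018*np.cos(t)
E
python3 - <<'E'
from kin import *
for th in (20,30,35,40):
  for xb in (.115,.06,.005,-.005):
    p,M=tpose(xb,.045,th)
    for q in ik(p,M,n=8): print(th,xb,p.round(3),q.round(2),wrist(q).round(3),np.minimum(q-LO,HI-q).min().round(2), "tip",np.round(tip(xb,.045,th),3))
p1,M1=tpose(.005,.08,35)
c=cur()
s=plan(np.array([.40,-.12,.28]),axes(YAW,np.radians(-10),-1),8)
print("B"); plan(p1,M1,8,start=s)
E
```

```text
20 0.115 [0.641 0.009 0.202] [-0.44  0.36  2.3   2.49  1.08 -1.28] [ 0.337 -0.029  0.229] 0.28 tip [0.106 0.029]
20 0.06 [0.586 0.002 0.202] [-0.55  0.29  2.43  2.39  1.16 -1.29] [ 0.282 -0.036  0.229] 0.15 tip [0.051 0.029]
20 0.005 [ 0.532 -0.005  0.202] [-0.72  0.23  2.56  2.24  1.25 -1.29] [ 0.228 -0.043  0.229] 0.02 tip [-0.004  0.029]
20 -0.005 [ 0.522 -0.006  0.202] [-0.76  0.22  2.58  2.2   1.27 -1.29] [ 0.218 -0.044  0.229] 0.0 tip [-0.014  0.029]
30 0.115 [0.615 0.006 0.19 ] [-0.49  0.57  2.31  2.52  1.44 -1.42] [ 0.311 -0.032  0.163] 0.27 tip [0.109 0.028]
30 0.06 [ 0.56  -0.001  0.19 ] [-0.62  0.56  2.42  2.4   1.54 -1.46] [ 0.256 -0.039  0.163] 0.16 tip [0.054 0.028]
30 0.005 [ 0.506 -0.008  0.19 ] [-0.83  0.58  2.53  2.19  1.64 -1.55] [ 0.201 -0.046  0.163] 0.05 tip [-0.001  0.028]
30 -0.005 [ 0.496 -0.009  0.19 ] [-0.88  0.59  2.55  2.13  1.66 -1.57] [ 0.191 -0.047  0.163] 0.03 tip [-0.011  0.028]
35 0.115 [0.603 0.004 0.182] [-0.51  0.7   2.28  2.52  1.61 -1.47] [ 0.302 -0.033  0.128] 0.3 tip [0.11  0.028]
35 0.06 [ 0.548 -0.003  0.182] [-0.65  0.71  2.39  2.37  1.72 
[... 1965 characters left out ...]
 -0.0, 2.5, 0.0]
[12.17, -12.26, 9.58, -0.0, 2.5, 0.0]
0 [-1.51, -0.21, 2.58, 1.36, 1.58, -0.8] err9e-04 dq/s 1.1 w [0.13, -0.2, 0.31]
1 [-1.44, -0.07, 2.58, 1.45, 1.56, -0.94] err1e-03 dq/s 1.2 w [0.14, -0.19, 0.28]
2 [-1.36, 0.09, 2.58, 1.55, 1.56, -1.1] err1e-03 dq/s 1.3 w [0.16, -0.17, 0.25]
3 [-1.28, 0.24, 2.58, 1.67, 1.58, -1.25] err8e-04 dq/s 1.2 w [0.17, -0.14, 0.22]
4 [-1.19, 0.36, 2.58, 1.79, 1.61, -1.38] err5e-04 dq/s 1.0 w [0.17, -0.12, 0.2]
5 [-1.09, 0.45, 2.58, 1.91, 1.65, -1.47] err2e-04 dq/s 1.0 w [0.18, -0.09, 0.19]
6 [-0.99, 0.51, 2.58, 2.03, 1.69, -1.52] err2e-05 dq/s 0.9 w [0.18, -0.06, 0.18]
7 [-0.88, 0.59, 2.55, 2.14, 1.74, -1.57] err3e-23 dq/s 0.9 w [0.19, -0.05, 0.16]
```

```bash
python3 - <<'E'
from kin import *
p1,M1=tpose(.012,.08,35)
s=plan(np.array([.395,-.20,.33]),axes(YAW,np.radians(-20),-1),4)
print("B"); s=plan(np.array([.47,-.08,.27]),axes(YAW,np.radians(-5),-1),5,start=s)
print("C"); plan(p1,M1,5,start=s); print(p1)
E
```

```text
[0.15, -19.23, -18.83, 0.04, 1.25, 0.01]
[0.56, -19.25, -18.81, 0.04, 1.25, 0.01]
[0.96, -19.26, -18.78, 0.04, 1.25, 0.01]
[1.37, -19.27, -18.74, 0.04, 1.25, 0.01]
0 [-1.64, -0.26, 2.36, 1.12, 1.52, -0.56] err6e-27 dq/s 0.7 w [0.1, -0.3, 0.4]
1 [-1.63, -0.35, 2.39, 1.14, 1.55, -0.51] err3e-25 dq/s 0.7 w [0.1, -0.28, 0.41]
2 [-1.62, -0.44, 2.42, 1.16, 1.58, -0.45] err3e-23 dq/s 0.7 w [0.1, -0.26, 0.42]
3 [-1.61, -0.54, 2.45, 1.19, 1.6, -0.38] err6e-21 dq/s 0.8 w [0.11, -0.24, 0.44]
B
[20.9, -21.95, 5.16, -0.0, 3.0, 0.0]
[20.6, -21.95, 6.25, -0.0, 3.0, 0.0]
[20.24, -21.95, 7.32, -0.0, 3.0, 0.0]
[19.83, -21.95, 8.37, -0.0, 3.0, 0.0]
[19.37, -21.95, 9.4, -0.0, 3.0, 0.0]
0 [-1.57, -0.55, 2.52, 1.25, 1.57, -0.42] err4e-18 dq/s 0.5 w [0.12, -0.21, 0.41]
1 [-1.51, -0.54, 2.58, 1.32, 1.52, -0.47] err5e-14 dq/s 0.6 w [0.13, -0.19, 0.38]
2 [-1.42, -0.42, 2.58, 1.4, 1.46, -0.57] err8e-05 dq/s 0.9 w [0.15, -0.18, 0.36]
3 [-1.31, -0.28, 2.58, 1.52, 1.41, -0.71] err2e-04 dq/s 1.1 w [0.17, -0.17, 0.33]
4 [-1.2, -0.12, 2.58, 1.67, 1.38, -0.89] err4e-04 dq/s 1.4 w [0.18, -0.15, 0.29]
C
[8.72, -13.42, 9.93, -0.0, 3.0, 0.0]
[8.19, -13.42, 10.37, -0.0, 3.0, 0.0]
[7.64, -13.42, 10.78, -0.0, 3.0, 0.0]
[7.06, -13.42, 11.17, -0.0, 3.0, 0.0]
[6.47, -13.42, 11.52, -0.0, 3.0, 0.0]
0 [-1.14, 0.05, 2.58, 1.79, 1.43, -1.07] err4e-04 dq/s 1.5 w [0.19, -0.13, 0.26]
1 [-1.07, 0.21, 2.58, 1.9, 1.5, -1.24] err3e-04 dq/s 1.3 w [0.19, -0.11, 0.23]
2 [-1.0, 0.34, 2.58, 2.0, 1.57, -1.37] err9e-05 dq/s 1.1 w [0.19, -0.08, 0.21]
3 [-0.93, 0.44, 2.58, 2.09, 1.64, -1.47] err1e-06 dq/s 0.8 w [0.19, -0.06, 0.19]
4 [-0.84, 0.58, 2.54, 2.18, 1.73, -1.55] err9e-22 dq/s 1.1 w [0.2, -0.05, 0.16]
[ 0.50046453 -0.00854094  0.21675177]
```

```bash
python3 - <<'E'
from kin import *
p1,M1=tpose(.03,.085,35)
s=plan(np.array([.41,-.20,.34]),axes(YAW,np.radians(-20),-1),4)
print("B"); s=plan(np.array([.55,-.09,.29]),axes(YAW,np.radians(-5),-1),6,start=s)
print("C"); plan(p1,M1,6,start=s); print(p1)
E
```

```text
[2.47, -18.76, -22.66, 0.04, 1.25, 0.01]
[2.96, -18.77, -22.59, 0.04, 1.25, 0.01]
[3.45, -18.79, -22.51, 0.04, 1.25, 0.01]
[3.93, -18.8, -22.42, 0.04, 1.25, 0.01]
0 [-1.62, -0.26, 2.36, 1.13, 1.51, -0.55] err6e-27 dq/s 0.7 w [0.1, -0.3, 0.41]
1 [-1.6, -0.35, 2.38, 1.15, 1.53, -0.49] err2e-25 dq/s 0.7 w [0.11, -0.28, 0.42]
2 [-1.58, -0.44, 2.41, 1.18, 1.54, -0.42] err1e-23 dq/s 0.7 w [0.12, -0.26, 0.43]
3 [-1.55, -0.53, 2.43, 1.21, 1.55, -0.34] err1e-21 dq/s 0.7 w [0.12, -0.24, 0.45]
B
[26.75, -15.29, -0.87, -0.0, 2.5, 0.0]
[26.76, -15.29, 0.3, -0.0, 2.5, 0.0]
[26.72, -15.29, 1.47, -0.0, 2.5, 0.0]
[26.63, -15.29, 2.63, -0.0, 2.5, 0.0]
[26.49, -15.29, 3.79, -0.0, 2.5, 0.0]
[26.3, -15.29, 4.94, -0.0, 2.5, 0.0]
0 [-1.46, -0.51, 2.46, 1.28, 1.47, -0.37] err2e-22 dq/s 0.7 w [0.14, -0.22, 0.42]
1 [-1.37, -0.46, 2.49, 1.37, 1.39, -0.42] err6e-29 dq/s 0.8 w [0.16, -0.2, 0.4]
2 [-1.26, -0.4, 2.5, 1.47, 1.3, -0.5] err1e-26 dq/s 0.8 w [0.18, -0.18, 0.38]
3 [-1.15, -0.31, 2.51, 1.6, 1.23, -0.6] err2e-25 dq/s 1.0 w [0.2, -0.16, 0.36]
4 [-1.04, -0.21, 2.5, 1.75, 1.18, -0.73] err1e-25 dq/s 1.2 w [0.22, -0.15, 0.34]
5 [-0.92, -0.09, 2.48, 1.91, 1.15, -0.86] err2e-25 dq/s 1.3 w [0.25, -0.13, 0.32]
C
[-2.5, -14.5, 11.64, -0.0, 2.5, 0.0]
[-3.0, -14.5, 11.52, -0.0, 2.5, 0.0]
[-3.5, -14.5, 11.37, -0.0, 2.5, 0.0]
[-3.99, -14.5, 11.21, -0.0, 2.5, 0.0]
[-4.48, -14.5, 11.03, -0.0, 2.5, 0.0]
[-4.96, -14.5, 10.82, -0.0, 2.5, 0.0]
0 [-0.91, -0.02, 2.5, 1.99, 1.21, -0.98] err3e-17 dq/s 0.9 w [0.24, -0.11, 0.29]
1 [-0.89, 0.07, 2.52, 2.06, 1.29, -1.09] err5e-17 dq/s 0.9 w [0.23, -0.1, 0.27]
2 [-0.86, 0.17, 2.53, 2.13, 1.38, -1.2] err1e-19 dq/s 0.9 w [0.23, -0.09, 0.24]
3 [-0.83, 0.29, 2.53, 2.18, 1.48, -1.31] err6e-27 dq/s 0.9 w [0.22, -0.07, 0.22]
4 [-0.8, 0.42, 2.53, 2.23, 1.58, -1.41] err1e-28 dq/s 1.0 w [0.22, -0.06, 0.19]
5 [-0.76, 0.54, 2.51, 2.27, 1.69, -1.5] err2e-30 dq/s 1.0 w [0.22, -0.04, 0.17]
[ 0.51832455 -0.00630053  0.22175177]
```

Emit:
drive_tool(increments=[[0.003,-0.019,-0.023,0,1.25,0,-1],[0.003,-0.019,-0.023,0,1.25,0,-1],[0.003,-0.019,-0.023,0,1.25,0,-1],[0.004,-0.019,-0.022,0,1.25,0,-1],[0.027,-0.015,-0.001,0,2.5,0,-1],[0.027,-0.015,0,0,2.5,0,-1],[0.027,-0.015,0.001,0,2.5,0,-1],[0.027,-0.015,0.002,0,2.5,0,-1],[0.026,-0.015,0.003,0,2.5,0,-1],[0.026,-0.015,0.004,0,2.5,0,-1]])

```text
time_s: 8.12
eef_pos: [0.552, -0.0894, 0.2931]
eef_rot: [0.004, 0.997, 0.063, -0.043]
wrist_force: [1.1, -1.0, -0.6]
opening: 0.29
```

Emit:
drive_tool(increments=[[-0.002,-0.015,0.009,0,2.5,0,-1],[-0.003,-0.015,0.009,0,2.5,0,-1],[-0.003,-0.015,0.009,0,2.5,0,-1],[-0.004,-0.014,0.009,0,2.5,0,-1],[-0.004,-0.014,0.008,0,2.5,0,-1],[-0.005,-0.014,0.008,0,2.5,0,-1],[0,0,0,0,0,0,-1]])

```text
time_s: 9.0
eef_pos: [0.5202, -0.0056, 0.2382]
eef_rot: [-0.007, 0.994, 0.064, 0.085]
wrist_force: [-0.1, -0.2, -1.4]
opening: 0.288
```

```bash
python3 log.py; python3 - <<'E'
from kin import *
p1,M1=tpose(.03,.10,35); plan(p1,M1,1)
for n in ("top","scene","wrist"):
    c=camera(n); np.savez(n+"6.npz",**c); 
    if n=="top": save(c,"t6.png",(230,90,360,220),4.6)
    if n=="scene": save(c,"s6.png",(210,190,370,320),4.6)
    if n=="wrist": save(c,"w6.png",scale=1.25)
E
```

```text
9.0 q [-0.754  0.452  2.528  2.275  1.637 -1.443] p [ 0.5202 -0.0056  0.2382] F [-0.12 -0.24 -1.43] op 0.288
[[ 0.978  0.128  0.167]
 [ 0.125 -0.992  0.024]
 [ 0.169 -0.003 -0.986]]
[-2.13, 0.48, 1.06, -0.18, 0.26, 0.16]
0 [-0.76, 0.47, 2.53, 2.27, 1.65, -1.46] err3e-29 dq/s 0.1 w [0.22, -0.04, 0.18]
```

View pics/t6.png

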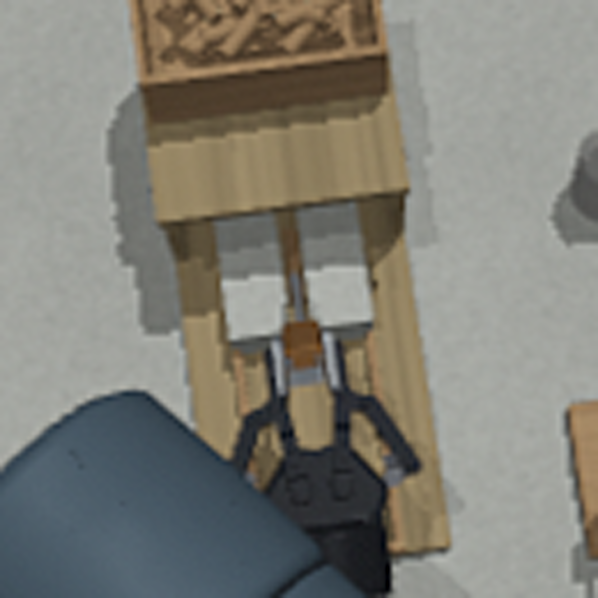

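View pics/s6.png

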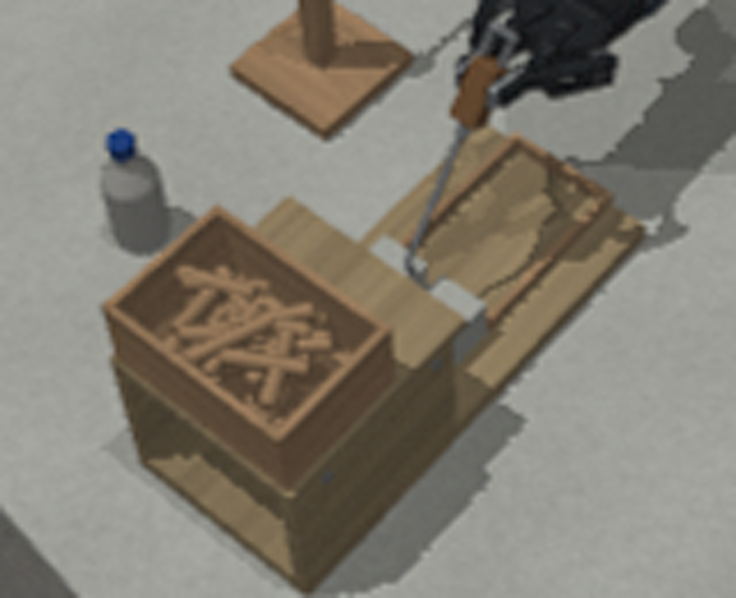

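View pics/w6.png

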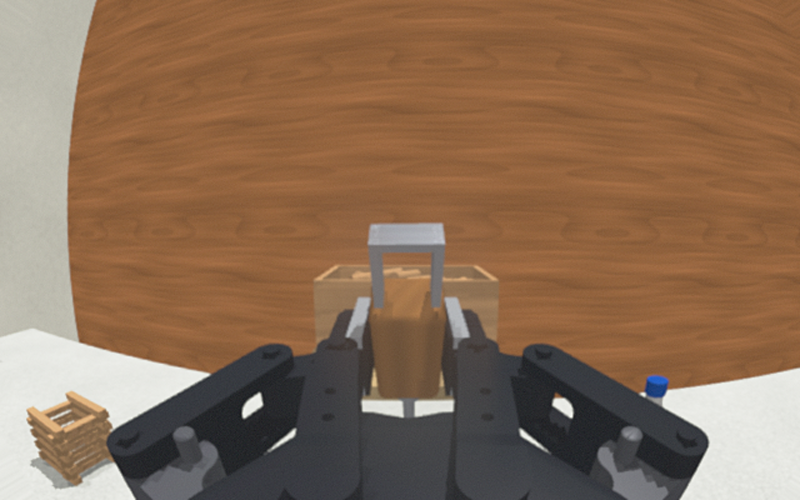

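```bash
python3 - <<'E'
from kin import *
t=dict(np.load("top6.npz")); P=pts(t); s=dict(np.load("scene6.npz")); Q=pts(s)
o=np.array([.5825,.0053,0])
def f(A): return (A-o)@Z(YAW)
fP=f(P); fQ=f(Q)
print("top shaft (top-cam feeder frame)")
for v in range(145,163):
    m=[u for u in range(288,300) if fP[v,u,2]>.075 and abs(fP[v,u,1])<.02 and fP[v,u,0]<.06]
    if m: print(v,m[0],m[-1],fP[v,m].mean(0).round(4))
print("scene shaft")
for v in range(216,252):
    m=[u for u in range(292,312) if fQ[v,u,2]>.07 and abs(fQ[v,u,1])<.02 and fQ[v,u,0]<.06 and fQ[v,u,0]>-.1]
    if m: print(v,m[0],m[-1],fQ[v,m].mean(0).round(4),fQ[v,m[len(m)//2]].round(4))
E
```

```text
top shaft (top-cam feeder frame)
150 293 294 [ 0.027  -0.0017  0.1125]
151 293 294 [ 0.0208 -0.0013  0.121 ]
152 293 294 [ 0.0153 -0.0009  0.1276]
153 293 294 [ 0.0088 -0.0005  0.1378]
154 293 294 [ 0.0025 -0.0002  0.1472]
155 294 294 [-0.0038 -0.0014  0.1563]
156 294 295 [-0.0087 -0.0026  0.1605]
157 294 295 [-0.0158 -0.0022  0.1735]
158 294 295 [-0.0217 -0.0018  0.1821]
159 294 295 [-0.0279 -0.0015  0.1922]
160 291 298 [-0.0397 -0.0012  0.2218]
161 291 298 [-0.0446 -0.0009  0.2279]
162 291 299 [-0.0507 -0.002   0.2376]
scene shaft
216 310 311 [-0.0369  0.001   0.2226] [-0.0371  0.0031  0.2241]
217 310 311 [-3.80e-02 -2.00e-04  2.15e-01] [-0.0381  0.0021  0.2167]
218 309 311 [-0.0366 -0.0014  0.2098] [-0.0371 -0.0018  0.209 ]
219 309 311 [-0.0352 -0.0003  0.2063] [-0.0348  0.      0.2071]
220 309 310 [-0.0338 -0.0016  0.2011] [-0.0365 -0.0016  0.1984]
221 309 310 [-0.0322 -0.0003  0.198 ] [-0.0321  0.0021  0.2   ]
222 308 309 [-0.0285 -0.0019  0.1945] [-0.0286  0.0004  0.1964]
223 308 309 [-0.027  -0.0007  0.1913] [-0.0276  0.0011  0.1921]
224 308 308 [-0.0241 -0.0007  0.1884] [-0.0
[... 914 characters left out ...]
239 301 302 [ 0.0103 -0.0039  0.132 ] [ 0.0096 -0.0021  0.1328]
240 301 302 [ 0.0137 -0.0009  0.1322] [ 0.0118 -0.0002  0.1307]
241 300 301 [ 0.0174 -0.0026  0.1284] [ 0.0157 -0.0018  0.1273]
242 300 301 [ 0.0185 -0.0019  0.1241] [ 0.0172 -0.0006  0.1239]
243 300 300 [ 0.0219 -0.0014  0.1221] [ 0.0219 -0.0014  0.1221]
244 299 300 [ 0.0231 -0.0031  0.1156] [ 0.021  -0.0026  0.1138]
245 299 299 [ 0.0254 -0.0037  0.1114] [ 0.0254 -0.0037  0.1114]
246 298 299 [ 0.0275 -0.0045  0.1067] [ 0.0254 -0.004   0.1047]
247 298 299 [ 0.0315 -0.0009  0.1081] [0.0308 0.001  0.1091]
248 298 299 [ 0.0306 -0.0021  0.0995] [ 0.0288 -0.0014  0.0982]
249 297 300 [ 0.0263 -0.006   0.0847] [ 0.0301 -0.0005  0.0941]
```

```bash
python3 - <<'E'
from kin import *
p1,M1=tpose(.018,.052,35); plan(p1,M1,4)
q,p,M=cur(); print("up dir tool",(M1.T@[0,0,1]).round(3),"fx dir",(M1.T@(Z(YAW)@[1,0,0])).round(3))
E
```

```text
[-5.81, -0.36, 12.22, 0.04, -0.0, 0.03]
[-5.81, -0.35, 12.22, 0.04, -0.0, 0.03]
[-5.81, -0.34, 12.22, 0.04, -0.0, 0.03]
[-5.81, -0.33, 12.22, 0.04, -0.0, 0.03]
0 [-0.77, 0.51, 2.52, 2.26, 1.68, -1.49] err7e-18 dq/s 0.5 w [0.22, -0.05, 0.17]
1 [-0.78, 0.58, 2.51, 2.24, 1.71, -1.53] err6e-18 dq/s 0.5 w [0.21, -0.05, 0.16]
2 [-0.8, 0.65, 2.49, 2.22, 1.75, -1.57] err4e-18 dq/s 0.5 w [0.21, -0.05, 0.15]
3 [-0.81, 0.71, 2.48, 2.2, 1.78, -1.61] err3e-18 dq/s 0.5 w [0.21, -0.05, 0.14]
up dir tool [ 0.174  0.    -0.985] fx dir [0.985 0.    0.174]
```

Emit:
drive_tool(increments=[[-0.006,0,0.012,0,0,0,-1],[-0.006,0,0.012,0,0,0,-1],[-0.006,0,0.012,0,0,0,-1],[-0.005,0,0.011,0,0,0,-1],[0,0,0,0,0,0,-1],[0,0,0,0,0,0,-1]])

```text
time_s: 9.9
eef_pos: [0.5064, -0.0095, 0.1911]
eef_rot: [-0.004, 0.994, 0.063, 0.088]
wrist_force: [0.5, -0.1, -0.9]
opening: 0.293
```

```bash
cat > fr.py <<'E'
from kin import *
q,p,M=cur(); o=st(); g=p+M@GT
t=np.arcsin(M[2,0])+np.radians(25)
b=(g-np.array([.5829,.0018,0]))@Z(YAW)+L*np.array([np.sin(t),0,-np.cos(t)])
print("t",round(o["time_s"],2),"F",o["wrist_force"].round(2),"T",o["torque"].round(3),"th",np.degrees(t).round(2),"bend",b.round(4),"tip",np.round(tip(b[0],b[2],np.degrees(t)),4),"op",round(o["opening"],3), "q",q.round(2))
E
python3 fr.py
```

```text
t 9.9 F [ 0.49 -0.08 -0.86] T [-0.115  0.693 -0.027] th 35.07 bend [ 0.0179 -0.0017  0.0545] tip [0.0133 0.0371] op 0.293 q [-0.82  0.7   2.48  2.19  1.77 -1.61]
```

Emit:
drive_tool(increments=[[-0.0005,-0.0015,0.003,0,0,0,-1],[-0.0005,0,0.003,0,0,0,-1],[0,0,0,0,0,0,-1]])

```text
time_s: 10.28
eef_pos: [0.5059, -0.0073, 0.1839]
eef_rot: [-0.004, 0.994, 0.063, 0.087]
wrist_force: [-0.3, -0.2, -0.8]
opening: 0.292
```

```bash
python3 fr.py
```

```text
t 10.28 F [-0.34 -0.19 -0.76] T [-0.053  0.682 -0.01 ] th 34.99 bend [0.0175 0.0005 0.0472] tip [0.0129 0.0298] op 0.292 q [-0.81  0.74  2.47  2.19  1.78 -1.63]
```

Emit:
drive_tool(increments=[[-0.0004,0,0.002,0,0,0,-1],[0,0,0,0,0,0,-1]])

```text
time_s: 10.52
eef_pos: [0.5058, -0.0075, 0.1819]
eef_rot: [-0.005, 0.994, 0.063, 0.087]
wrist_force: [0.6, -0.3, -1.9]
opening: 0.294
```

```bash
python3 fr.py
```

```text
t 10.53 F [ 0.56 -0.25 -1.87] T [-0.062  0.677  0.033] th 34.98 bend [0.0174 0.0004 0.0451] tip [0.0128 0.0277] op 0.294 q [-0.81  0.75  2.47  2.19  1.79 -1.63]
```

Emit:
drive_tool(increments=[[-0.0003,0,0.002,0,0,0,-1],[0,0,0,0,0,0,-1]])

```text
time_s: 10.78
eef_pos: [0.5059, -0.0075, 0.1799]
eef_rot: [-0.004, 0.994, 0.063, 0.087]
wrist_force: [-0.5, 1.1, -1.5]
opening: 0.291
```

```bash
python3 fr.py
```

```text
t 10.78 F [-0.47  1.08 -1.46] T [-0.086  0.678  0.046] th 34.99 bend [0.0175 0.0004 0.0431] tip [0.0128 0.0257] op 0.291 q [-0.81  0.76  2.47  2.19  1.79 -1.64]
```

Emit:
drive_tool(increments=[[-0.0003,0,0.0015,0,0,0,-1],[0,0,0,0,0,0,-1]])

```text
time_s: 11.02
eef_pos: [0.5059, -0.0075, 0.1784]
eef_rot: [-0.004, 0.994, 0.063, 0.087]
wrist_force: [1.1, -0.4, -0.8]
opening: 0.289
```

```bash
python3 fr.py
```

```text
t 11.03 F [ 1.08 -0.42 -0.75] T [-0.084  0.64   0.027] th 34.99 bend [0.0175 0.0004 0.0416] tip [0.0128 0.0243] op 0.289 q [-0.81  0.76  2.46  2.19  1.79 -1.64]
```

Emit:
drive_tool(increments=[[-0.0003,0,0.0015,0,0,0,-1],[0,0,0,0,0,0,-1]])

```text
time_s: 11.28
eef_pos: [0.5058, -0.0075, 0.1769]
eef_rot: [-0.004, 0.994, 0.063, 0.087]
wrist_force: [-0.4, 0.7, -1.2]
opening: 0.29
```

```bash
python3 fr.py
```

```text
t 11.28 F [-0.41  0.67 -1.15] T [-0.089  0.667 -0.021] th 34.99 bend [0.0174 0.0004 0.0401] tip [0.0128 0.0227] op 0.29 q [-0.81  0.77  2.46  2.19  1.8  -1.65]
```

Emit:
drive_tool(increments=[[-0.0003,0,0.0015,0,0,0,-1],[0,0,0,0,0,0,-1]])

```text
time_s: 11.52
eef_pos: [0.5058, -0.0075, 0.1753]
eef_rot: [-0.004, 0.994, 0.063, 0.087]
wrist_force: [-0.5, 0.6, -0.8]
opening: 0.289
```

```bash
python3 fr.py
```

```text
t 11.53 F [-0.48  0.56 -0.8 ] T [-0.131  0.639 -0.003] th 34.99 bend [0.0174 0.0004 0.0386] tip [0.0127 0.0212] op 0.289 q [-0.81  0.78  2.46  2.19  1.8  -1.65]
```

Emit:
drive_tool(increments=[[-0.0003,0,0.0015,0,0,0,-1],[0,0,0,0,0,0,-1]])

```text
time_s: 11.78
eef_pos: [0.5056, -0.0075, 0.1744]
eef_rot: [-0.004, 0.994, 0.063, 0.088]
wrist_force: [-2.5, -0.8, 3.3]
opening: 0.288
```

```bash
python3 fr.py
```

```text
t 11.78 F [-2.52 -0.76  3.26] T [ 0.001 -0.128  0.036] th 35.09 bend [0.0175 0.0004 0.0378] tip [0.0128 0.0204] op 0.288 q [-0.82  0.78  2.46  2.18  1.8  -1.65]
```

```bash
sed -i 's/^FE=frame(\[.5829,.0018\]); GT=np.array(\[-.0028,0,-.0047\]); L=.172/FE=frame([.5829,.0018]); GT=np.array([-.0028,0,-.0047]); L=.1694/' kin.py; grep -n "L=.1694" kin.py; python3 fr.py; python3 - <<'E'
from kin import *
q,p,M=cur(); p1,M1=tpose(.016,.058,35); s=plan(p1,M1,2); p2,M1=tpose(.1145,.058,35); plan(p2,M1,9,start=s)
E
```

```text
58:FE=frame([.5829,.0018]); GT=np.array([-.0028,0,-.0047]); L=.1694
t 11.78 F [-2.52 -0.76  3.26] T [ 0.001 -0.128  0.036] th 35.09 bend [0.016  0.0004 0.04  ] tip [0.0113 0.0226] op 0.288 q [-0.82  0.78  2.46  2.18  1.8  -1.65]
[1.71, 0.22, -8.94, 0.06, -0.05, 0.04]
[1.7, 0.21, -8.94, 0.06, -0.05, 0.04]
0 [-0.81, 0.74, 2.47, 2.19, 1.79, -1.63] err5e-21 dq/s 0.3 w [0.2, -0.05, 0.13]
1 [-0.81, 0.7, 2.49, 2.2, 1.77, -1.61] err1e-20 dq/s 0.3 w [0.21, -0.05, 0.14]
[10.78, 0.0, 1.9, -0.0, 0.0, -0.0]
[10.78, 0.0, 1.9, -0.0, 0.0, -0.0]
[10.78, 0.0, 1.9, -0.0, 0.0, -0.0]
[10.78, 0.0, 1.9, -0.0, 0.0, -0.0]
[10.78, 0.0, 1.9, -0.0, 0.0, -0.0]
[10.78, 0.0, 1.9, -0.0, 0.0, -0.0]
[10.78, 0.0, 1.9, -0.0, 0.0, -0.0]
[10.78, 0.0, 1.9, -0.0, 0.0, -0.0]
[10.78, 0.0, 1.9, -0.0, 0.0, -0.0]
0 [-0.77, 0.69, 2.47, 2.25, 1.75, -1.58] err1e-22 dq/s 0.4 w [0.22, -0.04, 0.14]
1 [-0.72, 0.68, 2.45, 2.3, 1.73, -1.56] err3e-23 dq/s 0.4 w [0.23, -0.04, 0.14]
2 [-0.68, 0.67, 2.43, 2.34, 1.71, -1.54] err1e-23 dq/s 0.3 w [0.24, -0.04, 0.14]
3 [-0.65, 0.66, 2.4, 2.38, 1.69, -1.52] err5e-24 dq/s 0.3 w [0.25, -0.04, 0.14]
4 [-0.61, 0.66, 2.38, 2.41, 1.67, -1.5] err3e-24 dq/s 0.3 w [0.26, -0.04, 0.14]
5 [-0.58, 0.66, 2.36, 2.44, 1.65, -1.49] err1e-24 dq/s 0.2 w [0.27, -0.04, 0.14]
6 [-0.56, 0.66, 2.34, 2.47, 1.63, -1.48] err8e-25 dq/s 0.2 w [0.28, -0.04, 0.14]
7 [-0.53, 0.66, 2.32, 2.5, 1.61, -1.47] err5e-25 dq/s 0.2 w [0.29, -0.03, 0.14]
8 [-0.51, 0.66, 2.29, 2.52, 1.59, -1.46] err3e-25 dq/s 0.2 w [0.3, -0.03, 0.14]
```

Emit:
drive_tool(increments=[[0.0016,0,-0.009,0,0,0,-1],[0.0016,0,-0.009,0,0,0,-1],[0,0,0,0,0,0,-1]])

```text
time_s: 12.15
eef_pos: [0.5058, -0.0074, 0.1924]
eef_rot: [-0.004, 0.994, 0.063, 0.087]
wrist_force: [0.6, 0.0, -1.1]
opening: 0.288
```

```bash
python3 fr.py
```

```text
t 12.15 F [ 0.62  0.04 -1.07] T [-0.041  0.677  0.026] th 34.99 bend [0.0159 0.0005 0.0577] tip [0.0113 0.0404] op 0.288 q [-0.81  0.7   2.49  2.19  1.77 -1.61]
```

Emit:
drive_tool(increments=[[0.011,0,0.0005,0,0,0,-1],[0.011,0,0.0015,0,0,0,-1],[0.011,0,0.002,0,0,0,-1],[0.011,0,0.002,0,0,0,-1],[0.011,0,0.002,0,0,0,-1],[0,0,0,0,0,0,-1]])

```text
time_s: 12.9
eef_pos: [0.5613, -0.0001, 0.1938]
eef_rot: [-0.004, 0.994, 0.063, 0.087]
wrist_force: [-1.0, -0.2, -1.0]
opening: 0.291
```

```bash
python3 fr.py; python3 - <<'E'
from kin import *
for n in ("top","scene"):
    c=camera(n); np.savez(n+"7.npz",**c); 
    if n=="top": save(c,"t7.png",(250,110,340,200),6.5)
    else: save(c,"s7.png",(250,190,350,290),6)
E
```

```text
t 12.9 F [-0.97 -0.22 -1.  ] T [-0.102  0.715  0.004] th 35.01 bend [0.072  0.0008 0.0592] tip [0.0673 0.0418] op 0.291 q [-0.61  0.66  2.38  2.41  1.67 -1.5 ]
```

View pics/t7.png

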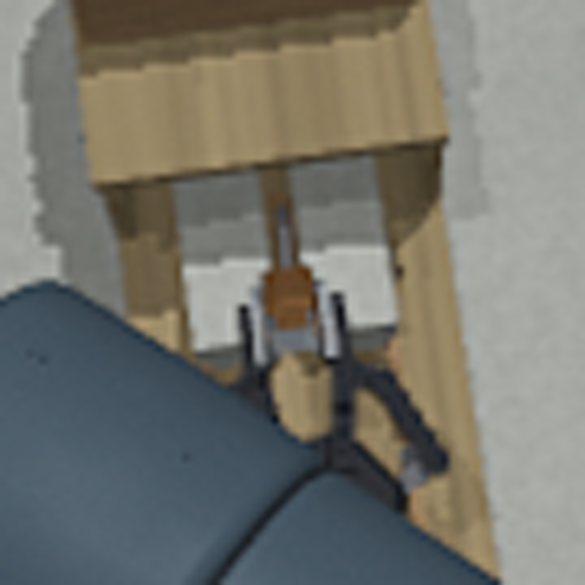

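View pics/s7.png

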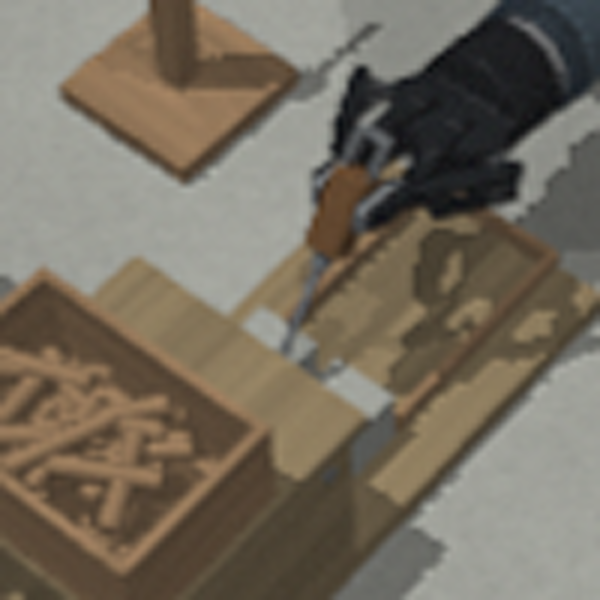

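Emit:
drive_tool(increments=[[0.011,0,0.002,0,0,0,-1],[0.011,0,0.002,0,0,0,-1],[0.011,0,0.002,0,0,0,-1],[0.0095,0,0.0018,0,0,0,-1],[0,0,0,0,0,0,-1]])

```text
time_s: 13.62
eef_pos: [0.6044, 0.0054, 0.1939]
eef_rot: [-0.004, 0.994, 0.063, 0.088]
wrist_force: [0.2, 0.1, -2.0]
opening: 0.291
```

```bash
python3 fr.py
```

```text
t 13.62 F [ 0.2   0.06 -2.  ] T [-0.117  0.693  0.026] th 35.05 bend [0.1155 0.0009 0.0594] tip [0.1108 0.042 ] op 0.291 q [-0.5   0.65  2.29  2.52  1.59 -1.46]
```

Emit:
drive_tool(increments=[[-0.0008,0,0.0045,0,0,0,-1],[-0.0008,0,0.0045,0,0,0,-1],[0,0,0,0,0,0,-1]])

```text
time_s: 14.0
eef_pos: [0.6035, 0.0048, 0.1836]
eef_rot: [-0.005, 0.994, 0.063, 0.086]
wrist_force: [-0.6, 0.4, -0.6]
opening: 0.293
```

```bash
python3 fr.py
```

```text
t 14.0 F [-0.6   0.36 -0.64] T [-0.082  0.702  0.002] th 34.93 bend [0.1142 0.0004 0.0489] tip [0.1095 0.0315] op 0.293 q [-0.51  0.69  2.28  2.52  1.61 -1.47]
```

Emit:
drive_tool(increments=[[-0.0007,0,0.004,0,0,0,-1],[-0.0007,0,0.004,0,0,0,-1],[0,0,0,0,0,0,-1]])

```text
time_s: 14.38
eef_pos: [0.6037, 0.0049, 0.1758]
eef_rot: [-0.005, 0.994, 0.063, 0.087]
wrist_force: [-0.4, -0.6, -1.4]
opening: 0.289
```

```bash
python3 fr.py
```

```text
t 14.38 F [-0.36 -0.65 -1.42] T [-0.072  0.636 -0.07 ] th 34.96 bend [0.1145 0.0005 0.0412] tip [0.1098 0.0238] op 0.289 q [-0.51  0.72  2.27  2.52  1.62 -1.48]
```

Emit:
drive_tool(increments=[[-0.0079,0,-0.0014,0,0,0,-1],[-0.0079,0,-0.0014,0,0,0,-1],[-0.0079,0,-0.0014,0,0,0,-1],[-0.0079,0,-0.0014,0,0,0,-1],[0,0,0,0,0,0,-1]])

```text
time_s: 15.0
eef_pos: [0.5714, 0.0005, 0.1761]
eef_rot: [-0.005, 0.994, 0.062, 0.087]
wrist_force: [0.5, 0.2, -0.8]
opening: 0.289
```

```bash
python3 fr.py; python3 - <<'E'
from kin import *
for n in ("top","scene"):
    c=camera(n); np.savez(n+"8.npz",**c); 
    if n=="top": save(c,"t8.png",(250,110,340,200),6.5)
    else: save(c,"s8.png",(250,190,350,290),6)
E
```

```text
t 15.0 F [ 0.52  0.17 -0.77] T [-0.141  0.64  -0.035] th 34.95 bend [0.0819 0.0002 0.0414] tip [0.0772 0.024 ] op 0.289 q [-0.58  0.72  2.34  2.44  1.68 -1.52]
```

View pics/t8.png

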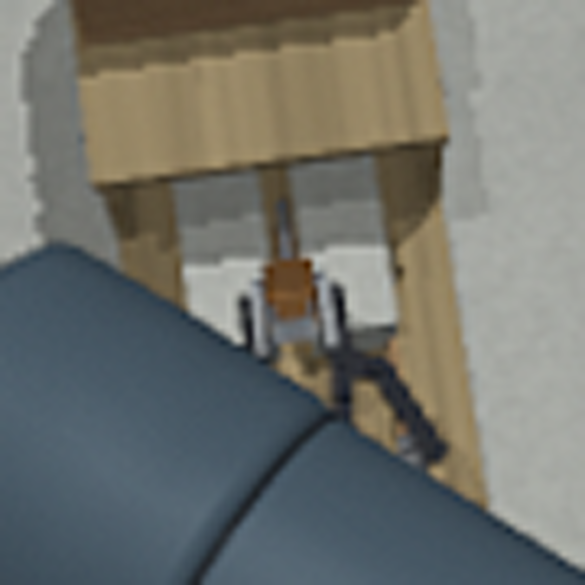

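View pics/s8.png

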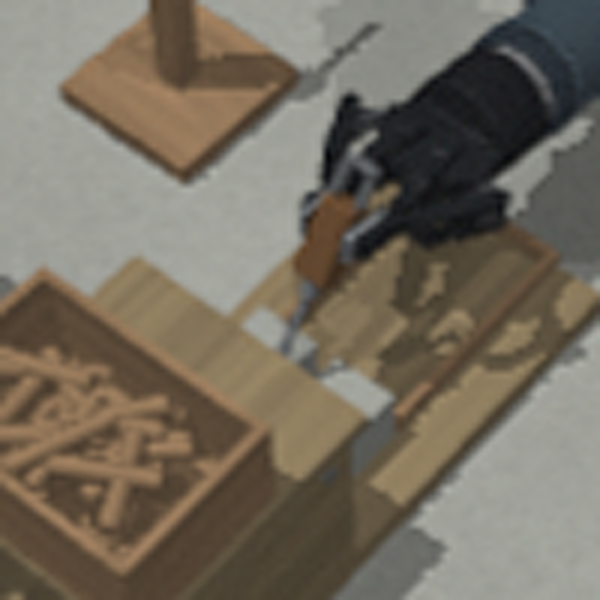

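Emit:
drive_tool(increments=[[-0.0079,0,-0.0014,0,0,0,-1],[-0.0079,0,-0.0014,0,0,0,-1],[-0.0079,0,-0.0014,0,0,0,-1],[-0.0079,0,-0.0014,0,0,0,-1],[-0.0079,0,-0.0014,0,0,0,-1],[0,0,0,0,0,0,-1]])

```text
time_s: 15.85
eef_pos: [0.5317, -0.0046, 0.1761]
eef_rot: [-0.005, 0.994, 0.062, 0.087]
wrist_force: [0.0, -0.6, -1.6]
opening: 0.288
```

```bash
python3 fr.py; python3 - <<'E'
from kin import *
for n in ("top","scene"):
    c=camera(n); np.savez(n+"9.npz",**c); 
    if n=="top": save(c,"t9.png",(250,110,340,200),6.5)
    else: save(c,"s9.png",(250,190,350,290),6)
E
```

```text
t 15.85 F [ 0.03 -0.56 -1.61] T [-0.092  0.693 -0.046] th 34.94 bend [0.0418 0.     0.0414] tip [0.0371 0.024 ] op 0.288 q [-0.71  0.74  2.41  2.31  1.76 -1.58]
```

View pics/t9.png

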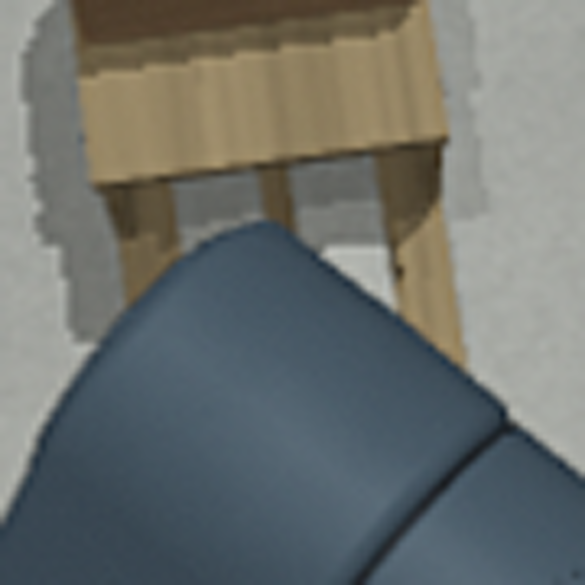

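View pics/s9.png

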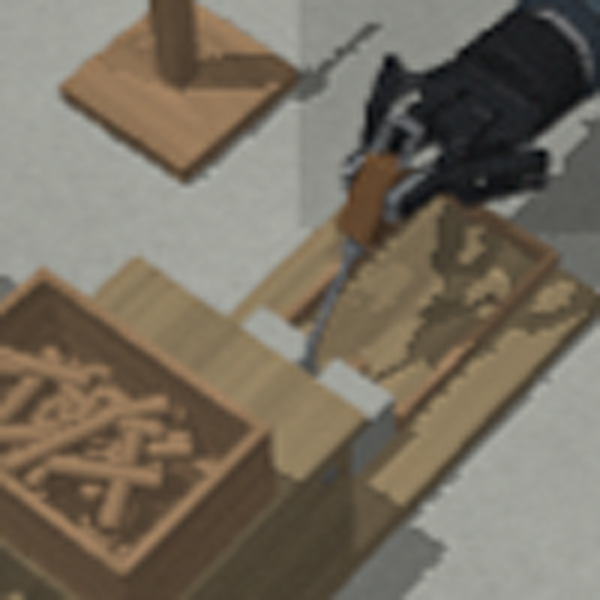

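```bash
python3 - <<'E'
from kin import *
s=dict(np.load("scene9.npz")); T=np.linalg.inv(s["world_from_camera"]); FT=frame([.5825,.0053])
for x in (-.03,-.02,-.01,0,.03):
    P=T@np.r_[FT([x,0,.03]),1]; u=P[0]/P[2]*s["fx"]+s["cx"]; v=P[1]/P[2]*s["fy"]+s["cy"]; print(x,u.round(1),v.round(1),"crop",((u-250)*6).round(),((v-190)*6).round(),"z",P[2].round(3),"depth",s["depth"][int(v),int(u)])
save(s,"s9b.png",(285,220,325,262),14)
E
```

```text
-0.03 310.1 248.5 crop 361.0 351.0 z 1.649 depth 1.6592906
-0.02 308.4 250.2 crop 351.0 361.0 z 1.644 depth 1.6445876
-0.01 306.7 251.8 crop 340.0 371.0 z 1.639 depth 1.595242
0 305.0 253.6 crop 330.0 381.0 z 1.634 depth 1.5956979
0.03 299.8 258.7 crop 299.0 412.0 z 1.619 depth 1.4661183
```

View pics/s9b.png

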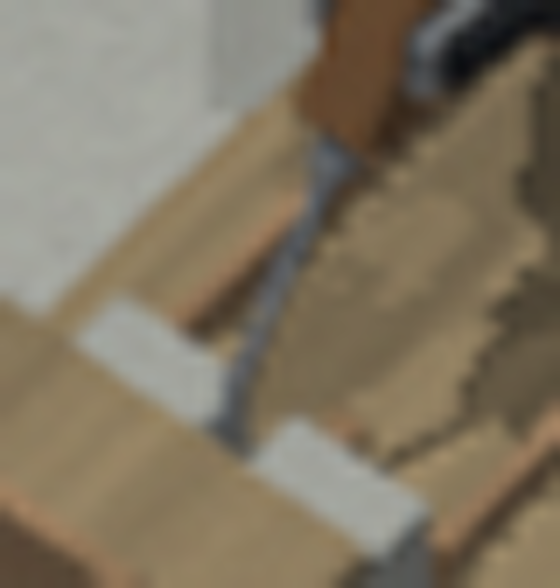

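Emit:
drive_tool(increments=[[-0.0079,0,-0.0014,0,0,0,-1],[-0.0079,0,-0.0014,0,0,0,-1],[-0.0079,0,-0.0014,0,0,0,-1],[-0.0079,0,-0.0014,0,0,0,-1],[0,0,0,0,0,0,-1]])

```text
time_s: 16.58
eef_pos: [0.4998, -0.0087, 0.1762]
eef_rot: [-0.005, 0.994, 0.062, 0.087]
wrist_force: [-0.0, -1.1, -1.9]
opening: 0.29
```

```bash
python3 fr.py; python3 - <<'E'
from kin import *
c=camera("scene"); np.savez("scene10.npz",**c); save(c,"s10.png",(280,200,340,262),9)
q,p,M=cur(); p1,M1=tpose(-.008,.041,35); plan(p1,M1,5)
E
```

```text
t 16.57 F [-0.   -1.11 -1.86] T [-0.096  0.678 -0.053] th 34.96 bend [ 0.0097 -0.0001  0.0415] tip [0.0051 0.0241] op 0.29 q [-0.84  0.78  2.47  2.15  1.81 -1.66]
[-3.59, -0.02, -0.5, 0.02, 0.01, -0.0]
[-3.59, -0.02, -0.5, 0.02, 0.01, -0.0]
[-3.59, -0.02, -0.5, 0.02, 0.01, -0.0]
[-3.59, -0.02, -0.51, 0.02, 0.01, -0.0]
[-3.59, -0.02, -0.51, 0.02, 0.01, -0.0]
0 [-0.86, 0.79, 2.48, 2.13, 1.81, -1.68] err1e-22 dq/s 0.2 w [0.2, -0.05, 0.12]
1 [-0.88, 0.79, 2.48, 2.11, 1.82, -1.69] err2e-22 dq/s 0.2 w [0.19, -0.05, 0.12]
2 [-0.9, 0.8, 2.49, 2.09, 1.82, -1.7] err3e-22 dq/s 0.2 w [0.19, -0.05, 0.12]
3 [-0.92, 0.81, 2.49, 2.07, 1.82, -1.71] err5e-22 dq/s 0.2 w [0.18, -0.05, 0.12]
4 [-0.94, 0.81, 2.5, 2.04, 1.83, -1.73] err7e-22 dq/s 0.2 w [0.18, -0.05, 0.12]
```

View pics/s10.png

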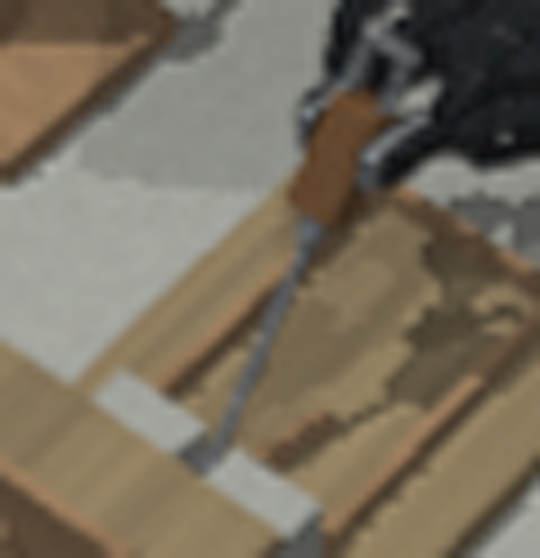

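Emit:
drive_tool(increments=[[-0.0079,0,-0.0014,0,0,0,-1],[-0.0079,0,-0.0014,0,0,0,-1],[-0.003,0,-0.0005,0,0,0,-1],[0,0,0,0,0,0,-1]])

```text
time_s: 17.12
eef_pos: [0.4814, -0.0109, 0.1763]
eef_rot: [-0.004, 0.994, 0.062, 0.087]
wrist_force: [-0.1, -1.3, -1.1]
opening: 0.292
```

```bash
python3 fr.py; python3 - <<'E'
from kin import *
c=camera("scene"); np.savez("scene11.npz",**c); save(c,"s11.png",(280,200,340,262),9)
Q=pts(c); f=(Q-np.array([.5825,.0053,0]))@Z(YAW)
m=(f[...,2]>.025)&(f[...,2]<.04)&(f[...,0]>-.15)&(f[...,0]<0)&(abs(f[...,1])<.04)
A=f[m]; print(len(A))
if len(A)>4: print(cv2.minAreaRect((A[:,:2]*1000).astype(np.float32)),A.mean(0).round(4),A.min(0).round(4),A.max(0).round(4))
E
```

```text
t 17.12 F [-0.1  -1.29 -1.14] T [-0.072  0.617  0.013] th 34.99 bend [-0.0087  0.0001  0.0417] tip [-0.0134  0.0243] op 0.292 q [-0.95  0.81  2.5   2.04  1.83 -1.73]
78
((-74.24760437011719, 0.20099639892578125), (78.39590454101562, 136.4553680419922), 89.67485046386719) [-0.0623  0.0057  0.0292] [-0.1427 -0.0393  0.0251] [-0.0061  0.0393  0.039 ]
```

View pics/s11.png

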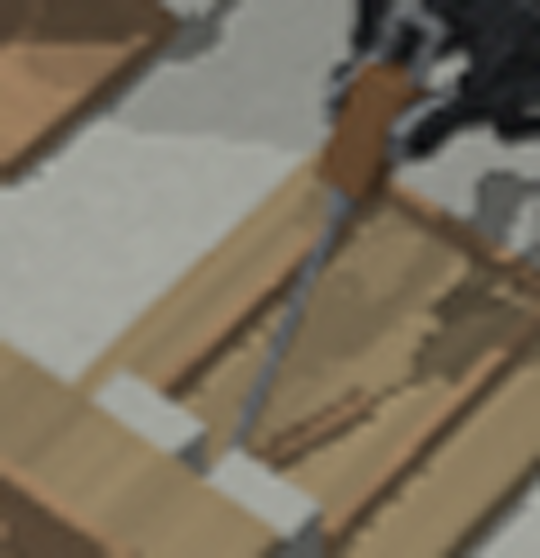

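Emit:
drive_tool(increments=[[0.003,0,0.0005,0,0,0,-1],[0.003,0,-0.015,0,0,0,-1],[0.003,0,-0.02,0,0,0,-1],[0.003,0,-0.02,0,0,0,-1],[0,0,0,0,0,0,-1]])

```text
time_s: 17.8
eef_pos: [0.4884, -0.011, 0.2302]
eef_rot: [-0.003, 0.994, 0.064, 0.09]
wrist_force: [-0.5, 0.2, -1.7]
opening: 0.294
```

```bash
python3 fr.py; python3 - <<'E'
from kin import *
s=plan(np.array([.55,-.09,.29]),axes(YAW,np.radians(-5),-1),6)
print("B"); s=plan(np.array([.41,-.20,.34]),axes(YAW,np.radians(-20),-1),6,start=s)
print("C"); plan(np.array([.365,-.2815,.2625]),axes(YAW,np.radians(-25),-1),5,start=s)
c=camera("scene"); np.savez("scene12.npz",**c); save(c,"s12.png",(270,190,350,262),8)
E
```

```text
t 17.8 F [-0.48  0.15 -1.74] T [-0.06   0.68  -0.006] th 35.32 bend [-0.001  -0.0009  0.0961] tip [-0.0056  0.0787] op 0.294 q [-0.91  0.52  2.58  2.11  1.73 -1.54]
[10.12, 14.44, -8.2, 0.06, -2.55, 0.04]
[9.76, 14.42, -8.65, 0.06, -2.55, 0.04]
[9.37, 14.41, -9.1, 0.06, -2.55, 0.04]
[8.97, 14.39, -9.52, 0.06, -2.55, 0.04]
[8.54, 14.38, -9.92, 0.06, -2.55, 0.04]
[8.1, 14.36, -10.31, 0.06, -2.55, 0.04]
0 [-0.92, 0.39, 2.58, 2.11, 1.62, -1.43] err7e-07 dq/s 1.1 w [0.2, -0.06, 0.2]
1 [-0.93, 0.25, 2.58, 2.09, 1.51, -1.31] err1e-07 dq/s 1.1 w [0.21, -0.08, 0.22]
2 [-0.93, 0.13, 2.57, 2.06, 1.4, -1.19] err6e-29 dq/s 0.9 w [0.21, -0.09, 0.25]
3 [-0.93, 0.04, 2.55, 2.02, 1.31, -1.08] err1e-29 dq/s 0.9 w [0.22, -0.1, 0.27]
4 [-0.92, -0.04, 2.52, 1.97, 1.22, -0.97] err4e-30 dq/s 0.9 w [0.23, -0.12, 0.29]
5 [-0.92, -0.09, 2.48, 1.91, 1.15, -0.86] err1e-30 dq/s 0.8 w [0.25, -0.13, 0.32]
B
[-26.06, 15.29, -6.08, -0.0, -2.5, -0.0]
[-26.3, 15.29, -4.94, -0.0, -2.5, -0.0]
[-26.49, 15.29, -3.79, -0.0, -2.5, -0.0]
[-26.63, 15.29, -2.63, -0.0, -2.5, -0.0]
[-26.72, 15.29, -1.47, -0.0, -2.5, -0.0]
[-26.7
[... 414 characters left out ...]
[0.14, -0.22, 0.42]
5 [-1.55, -0.53, 2.43, 1.21, 1.55, -0.34] err4e-30 dq/s 0.7 w [0.12, -0.24, 0.45]
C
[-5.0, 15.05, 18.31, -0.0, -1.0, 0.0]
[-4.68, 15.05, 18.4, -0.0, -1.0, 0.0]
[-4.35, 15.05, 18.48, -0.0, -1.0, 0.0]
[-4.03, 15.05, 18.55, -0.0, -1.0, 0.0]
[-3.71, 15.05, 18.62, -0.0, -1.0, 0.0]
0 [-1.58, -0.46, 2.41, 1.18, 1.55, -0.4] err2e-22 dq/s 0.6 w [0.12, -0.25, 0.43]
1 [-1.6, -0.39, 2.4, 1.16, 1.55, -0.46] err1e-22 dq/s 0.6 w [0.11, -0.27, 0.42]
2 [-1.63, -0.32, 2.37, 1.13, 1.54, -0.51] err2e-22 dq/s 0.6 w [0.1, -0.28, 0.41]
3 [-1.65, -0.25, 2.35, 1.11, 1.52, -0.56] err3e-22 dq/s 0.6 w [0.09, -0.3, 0.4]
4 [-1.67, -0.18, 2.33, 1.09, 1.51, -0.61] err2e-22 dq/s 0.5 w [0.09, -0.32, 0.39]
```

View pics/s12.png

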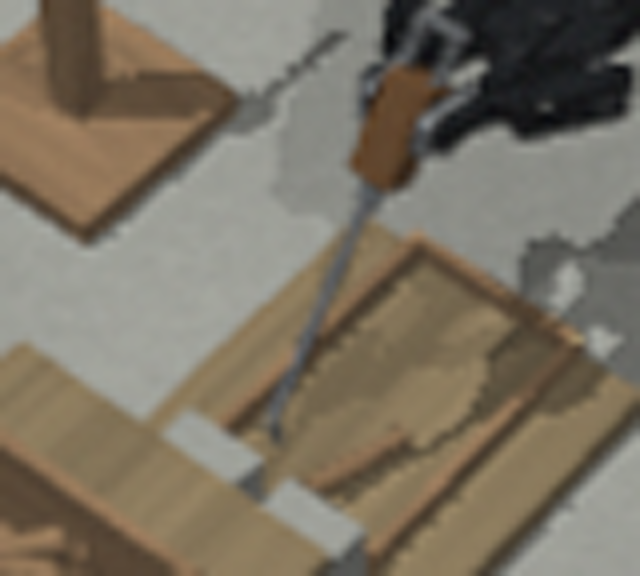

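Emit:
drive_tool(increments=[[0.015,0.005,-0.01,0,-1,0,-1],[0.012,0.015,-0.008,0,-2.5,0,-1],[0.009,0.016,-0.009,0,-2.5,0,-1],[0.008,0.016,-0.009,0,-3,0,-1],[0.007,0.016,-0.01,0,-3,0,-1],[0.005,0.016,-0.01,0,-3,0,-1]])

```text
time_s: 18.6
eef_pos: [0.5491, -0.0878, 0.29]
eef_rot: [0.003, 0.997, 0.064, -0.044]
wrist_force: [1.3, 0.7, -1.5]
opening: 0.291
```

Emit:
drive_tool(increments=[[-0.026,0.015,-0.006,0,-2.5,0,-1],[-0.026,0.015,-0.005,0,-2.5,0,-1],[-0.0265,0.015,-0.004,0,-2.5,0,-1],[-0.0265,0.015,-0.003,0,-2.5,0,-1],[-0.0265,0.015,-0.0015,0,-2.5,0,-1],[-0.0265,0.015,0,0,-2.5,0,-1]])

```text
time_s: 19.35
eef_pos: [0.4091, -0.1963, 0.34]
eef_rot: [0.011, 0.983, 0.063, -0.173]
wrist_force: [1.3, -1.5, -0.1]
opening: 0.293
```

```bash
python3 log.py; python3 - <<'E'
from kin import *
plan(np.array([.366,-.2812,.2625]),axes(YAW,np.radians(-25),-1),5)
E
```

```text
19.35 q [-1.553 -0.54   2.434  1.207  1.561 -0.341] p [ 0.4091 -0.1963  0.34  ] F [ 1.29 -1.48 -0.06] op 0.293
[[ 0.932  0.128 -0.338]
 [ 0.121 -0.992 -0.044]
 [-0.341 -0.    -0.94 ]]
[-4.8, 15.74, 18.22, 0.02, -1.01, 0.04]
[-4.47, 15.75, 18.3, 0.02, -1.01, 0.04]
[-4.13, 15.76, 18.37, 0.02, -1.01, 0.04]
[-3.79, 15.77, 18.43, 0.02, -1.01, 0.04]
[-3.46, 15.78, 18.49, 0.02, -1.01, 0.04]
0 [-1.58, -0.47, 2.42, 1.18, 1.56, -0.4] err2e-22 dq/s 0.6 w [0.12, -0.25, 0.43]
1 [-1.61, -0.39, 2.4, 1.16, 1.55, -0.46] err2e-22 dq/s 0.6 w [0.11, -0.27, 0.42]
2 [-1.63, -0.32, 2.38, 1.13, 1.54, -0.51] err4e-22 dq/s 0.6 w [0.1, -0.28, 0.41]
3 [-1.65, -0.25, 2.35, 1.11, 1.52, -0.56] err4e-22 dq/s 0.6 w [0.1, -0.3, 0.4]
4 [-1.66, -0.18, 2.33, 1.09, 1.5, -0.61] err3e-22 dq/s 0.6 w [0.09, -0.32, 0.39]
```

Emit:
drive_tool(increments=[[-0.0048,0.0157,0.0182,0,-1,0,-1],[-0.0045,0.0157,0.0183,0,-1,0,-1],[-0.004,0.0157,0.0184,0,-1,0,-1],[-0.0038,0.0158,0.0184,0,-1,0,-1],[-0.0035,0.0158,0.0185,0,-1,0,-1],[0,0,0,0,0,0,-1],[0,0,0,0,0,0,-1]])

```text
time_s: 20.23
eef_pos: [0.3675, -0.2805, 0.2631]
eef_rot: [0.014, 0.975, 0.063, -0.214]
wrist_force: [-0.5, 0.1, -0.3]
opening: 0.289
```

```bash
python3 log.py; python3 - <<'E'
from kin import *
M=np.array([[ 0.89929372,  0.12543849, -0.41897015],[ 0.11279928, -0.99209912, -0.05491496],[-0.42254837,  0.00212514, -0.90633788]])
plan(np.array([.3725,-.2807,.2622]),M,1)
c=camera("wrist"); save(c,"w13.png",scale=1.25)
s=camera("scene"); save(s,"s13.png",(250,120,350,240),5)
E
```

```text
20.23 q [-1.659 -0.177  2.326  1.095  1.506 -0.61 ] p [ 0.3675 -0.2805  0.2631] F [-0.54  0.09 -0.3 ] op 0.289
[[ 0.901  0.128 -0.415]
 [ 0.116 -0.992 -0.054]
 [-0.419  0.    -0.908]]
[4.85, 0.83, -1.29, -0.04, -0.24, 0.19]
0 [-1.64, -0.18, 2.32, 1.1, 1.49, -0.6] err4e-17 dq/s 0.1 w [0.1, -0.32, 0.39]
```

View pics/w13.png

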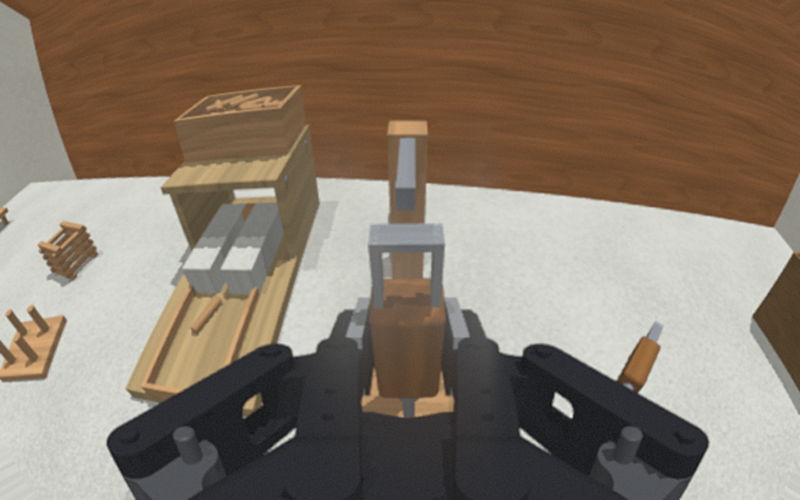

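View pics/s13.png

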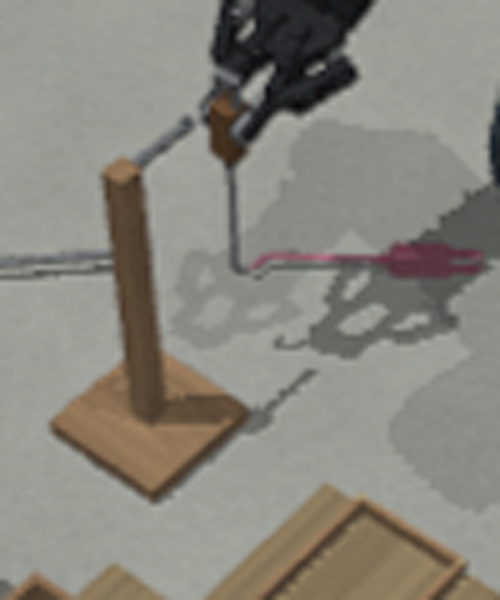

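```bash
python3 - <<'E'
from kin import *
q,p,M=cur(); c=camera("wrist"); tp,W=wpts(c,p,M); save(c,"w14.png",(100,160,270,330),4)
f=(W-np.array([.5829,.0018,0]))@Z(YAW)
im=c["img"].astype(int); m=(f[...,2]>.024)&(f[...,2]<.037)&(f[...,0]>-.15)&(f[...,0]<.005)&(abs(f[...,1])<.035)
A=f[m]; print(len(A),A.mean(0).round(4),cv2.minAreaRect((A[:,:2]*1000).astype(np.float32)), np.percentile(A[:,0],[2,98]).round(4))
E
```

```text
368 [-0.0282  0.0045  0.0304] ((-33.18680191040039, -1.6710090637207031), (77.07506561279297, 69.21392059326172), 2.1405537128448486) [-0.0709  0.004 ]
```

View pics/w14.png

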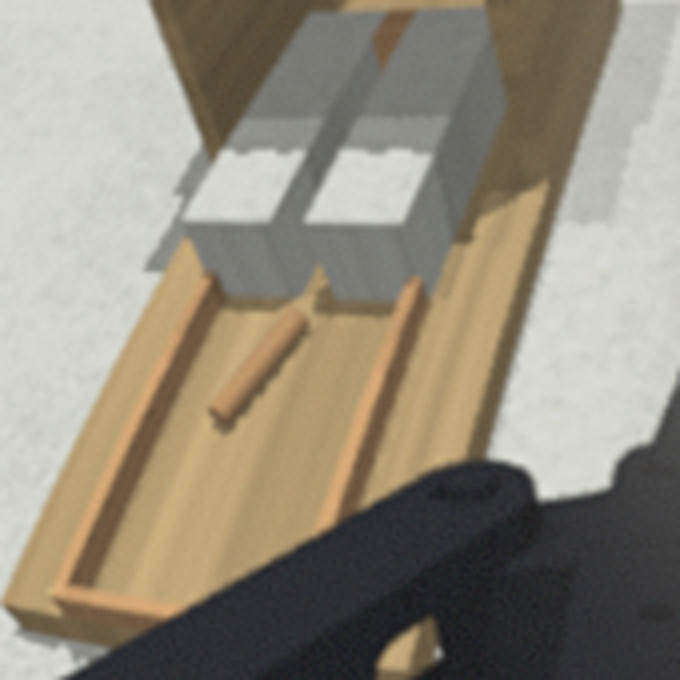

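Emit:
drive_tool(increments=[[0.0136,0,-0.0063,0,-0.2,0,-1],[0.0136,0,-0.0063,0,0,0,-1],[0,0,0,0,0,0,-1]])

```text
time_s: 20.75
eef_pos: [0.3975, -0.2766, 0.2636]
eef_rot: [0.016, 0.974, 0.063, -0.216]
wrist_force: [0.4, -0.6, -2.0]
opening: 0.292
```

```bash
python3 log.py; python3 - <<'E'
from kin import *
c=camera("wrist"); save(c,"w15.png",(260,80,400,320),2.4)
E
```

```text
20.75 q [-1.561 -0.164  2.311  1.141  1.43  -0.575] p [ 0.3975 -0.2766  0.2636] F [ 0.44 -0.57 -2.05] op 0.292
[[ 0.899  0.129 -0.419]
 [ 0.116 -0.992 -0.058]
 [-0.423  0.003 -0.906]]
```

View pics/w15.png

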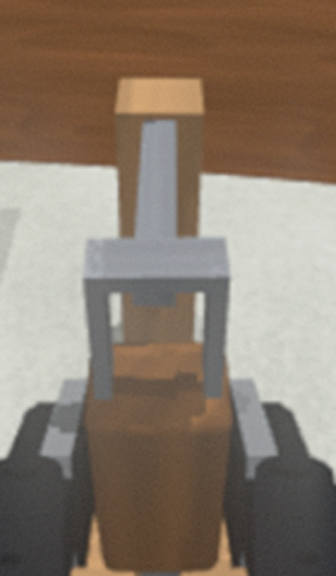

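Emit:
drive_tool(increments=[[0.0136,0,-0.006,0,0,0,-1],[0.0136,0,-0.006,0,0,0,-1],[0.0125,0,-0.0057,0,0,0,-1],[0,0,0,0,0,0,-1]])

```text
time_s: 21.3
eef_pos: [0.4401, -0.2717, 0.2627]
eef_rot: [0.015, 0.974, 0.062, -0.216]
wrist_force: [-0.7, 0.9, -1.5]
opening: 0.288
```

```bash
python3 log.py; python3 - <<'E'
from kin import *
c=camera("wrist"); save(c,"w16.png",(260,80,400,320),2.4)
E
```

```text
21.3 q [-1.427 -0.125  2.28   1.207  1.323 -0.539] p [ 0.4401 -0.2717  0.2627] F [-0.69  0.86 -1.52] op 0.288
[[ 0.899  0.128 -0.419]
 [ 0.115 -0.992 -0.057]
 [-0.423  0.003 -0.906]]
```

View pics/w16.png

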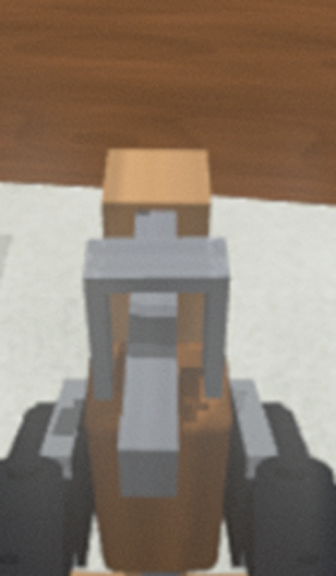

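Emit:
drive_tool(increments=[[0.0021,0,0.0045,0,0,0,-1],[0.0021,0,0.0045,0,0,0,-1],[0,0,0,0,0,0,-1]])

```text
time_s: 21.72
eef_pos: [0.4398, -0.2722, 0.2521]
eef_rot: [0.014, 0.974, 0.062, -0.216]
wrist_force: [0.2, -0.1, -0.5]
opening: 0.289
```

```bash
python3 log.py
```

```text
21.73 q [-1.429 -0.099  2.286  1.215  1.312 -0.567] p [ 0.4398 -0.2722  0.2521] F [ 0.19 -0.12 -0.53] op 0.289
[[ 0.899  0.126 -0.419]
 [ 0.114 -0.992 -0.054]
 [-0.423  0.001 -0.906]]
```

Emit:
drive_tool(increments=[[0.0006,0,0.0013,0,0,0,-1],[0,0,0,0,0,0,-1]])

```text
time_s: 21.98
eef_pos: [0.4401, -0.2724, 0.2516]
eef_rot: [0.015, 0.974, 0.062, -0.216]
wrist_force: [-1.8, 0.3, 1.7]
opening: 0.288
```

```bash
python3 log.py
```

```text
21.98 q [-1.428 -0.096  2.285  1.217  1.311 -0.571] p [ 0.4401 -0.2724  0.2516] F [-1.78  0.26  1.71] op 0.288
[[ 0.899  0.127 -0.418]
 [ 0.114 -0.992 -0.056]
 [-0.422  0.003 -0.906]]
```

Emit:
drive_tool(increments=[[0,0,0,0,0,0,-0.3],[0,0,0,0,0,0,-0.2],[0,0,0,0,0,0,0],[0,0,0,0,0,0,0.3],[0,0,0,0,0,0,0.7],[0,0,0,0,0,0,1],[0,0,0,0,0,0,1],[0,0,0,0,0,0,1]])

```text
time_s: 22.98
eef_pos: [0.4401, -0.2722, 0.2512]
eef_rot: [0.015, 0.974, 0.062, -0.216]
wrist_force: [-0.2, 0.5, 0.7]
opening: 1.0
```

```bash
python3 log.py; python3 - <<'E'
from kin import *
c=camera("wrist"); save(c,"w17.png",scale=1.25)
E
```

```text
22.98 q [-1.428 -0.096  2.286  1.216  1.31  -0.571] p [ 0.4401 -0.2722  0.2512] F [-0.2  0.5  0.7] op 1.0
[[ 0.899  0.127 -0.419]
 [ 0.114 -0.992 -0.056]
 [-0.423  0.002 -0.906]]
```

View pics/w17.png

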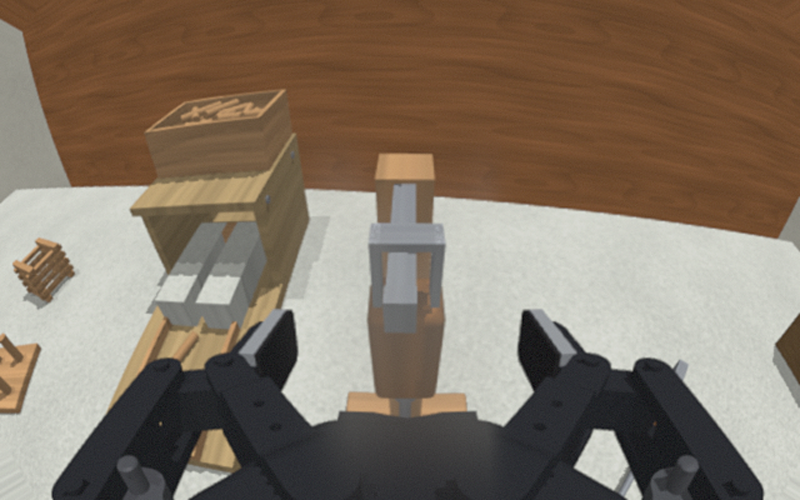

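The pick hangs between the open fingers, with its loop at (407,235) around the peg. I'll back away along the tool axis.

Emit:
drive_tool(increments=[[-0.015,0,0,0,0,0,1],[-0.02,0,0,0,0,0,1],[-0.02,0,0,0,0,0,1],[-0.02,0,0,0,0,0,1],[-0.02,0,0,0,0,0,1],[0,0,0,0,0,0,1],[0,0,0,0,0,0,1],[0,0,0,0,0,0,1],[0,0,0,0,0,0,1],[0,0,0,0,0,0,1]])

```text
time_s: 24.28
eef_pos: [0.3549, -0.2827, 0.2913]
eef_rot: [0.015, 0.974, 0.062, -0.216]
wrist_force: [1.3, -0.5, 0.6]
opening: 0.999
```

```bash
python3 log.py; python3 - <<'E'
from kin import *
q,p,M=cur()
c=camera("wrist"); save(c,"w18.png",scale=1.25); tp,W=wpts(c,p,M)
def tost(a): return (a-np.array([.4835,-.2625,0]))@Z(YAW)
for v in range(150,320,15):
    m=[u for u in range(300,365) if c["depth"][v,u]>0 and abs(tp[v,u,0])<.25 and W[v,u,2]>.03 and W[v,u,0]<.6]
    if m:
        d=tp[v,m,0]; k=[u for u,dd in zip(m,d) if dd<d.min()+.008]; print(v,tost(W[v,k].mean(0)).round(4))
f=(W-np.array([.5829,.0018,0]))@Z(YAW)
t=camera("top"); save(t,"t18.png",scale=1.25); 
t0=np.load("top0.npz")["img"].astype(int); d=np.abs(t["img"].astype(int)-t0).max(2)
cv2.imwrite("pics/d18.png",cv2.resize((np.clip(d*3,0,255)).astype(np.uint8),None,fx=1.25,fy=1.25))
E
```

```text
24.27 q [-1.698 -0.251  2.309  1.07   1.574 -0.547] p [ 0.3549 -0.2827  0.2913] F [ 1.28 -0.53  0.58] op 0.999
[[ 0.899  0.128 -0.419]
 [ 0.115 -0.992 -0.056]
 [-0.423  0.002 -0.906]]
150 [-0.0298 -0.0028  0.2956]
165 [-0.0494 -0.0037  0.2956]
180 [-0.0738 -0.0022  0.3011]
195 [-0.0742 -0.0027  0.2901]
210 [-0.0554 -0.0039  0.2614]
225 [-0.0558 -0.0032  0.2469]
240 [-0.0553 -0.0028  0.23  ]
255 [-0.0504 -0.0023  0.2061]
270 [-0.0468 -0.0017  0.1804]
285 [-0.0479 -0.0011  0.1577]
300 [-0.0473 -0.001   0.1289]
315 [-0.048  -0.0002  0.0976]
```

View pics/w18.png

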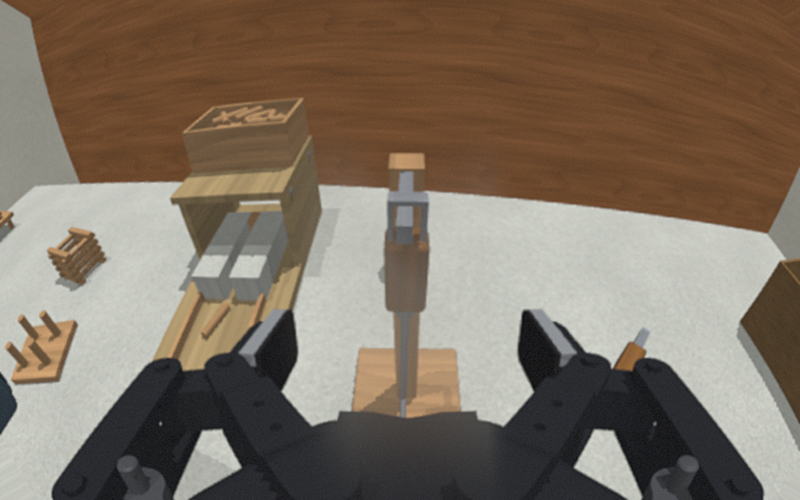

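View pics/t18.png

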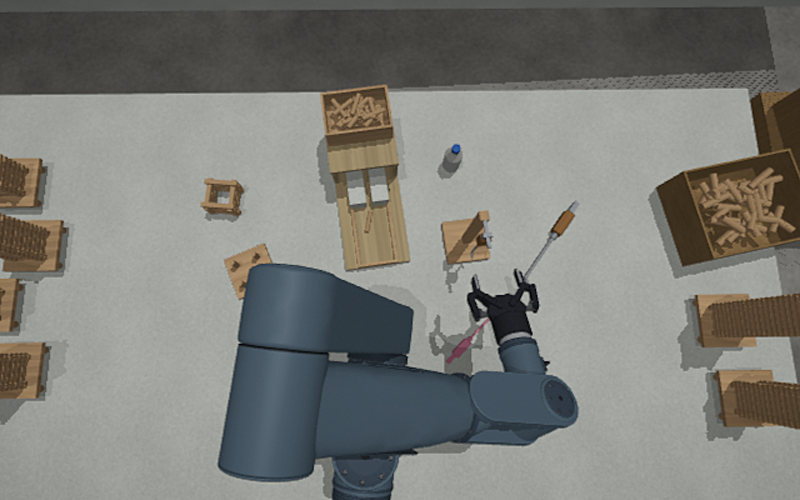

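Emit:
drive_tool(increments=[[0,0,0,0,0,0,1],[0,0,0,0,0,0,1],[0,0,0,0,0,0,1],[0,0,0,0,0,0,1],[0,0,0,0,0,0,1],[0,0,0,0,0,0,1],[0,0,0,0,0,0,1],[0,0,0,0,0,0,1],[0,0,0,0,0,0,1],[0,0,0,0,0,0,1]])

```text
time_s: 25.62
eef_pos: [0.3547, -0.283, 0.2914]
eef_rot: [0.015, 0.974, 0.062, -0.216]
wrist_force: [0.9, 0.0, -0.1]
opening: 1.003
```

```bash
python3 - <<'E'
from kin import *
t=camera("top"); P=pts(t); f=(P-np.array([.5825,.0053,0]))@Z(YAW)
im=cv2.cvtColor(t["img"],cv2.COLOR_RGB2HSV).astype(int)
m=(f[...,0]>-.15)&(f[...,0]<.0)&(abs(f[...,1])<.04)&(abs(f[...,2]-.026)<.012)
rb=t["img"][...,0].astype(int)-t["img"][...,1]
d=m&(rb>22); A=f[d]; print(len(A),A.mean(0).round(4),A.min(0).round(4),A.max(0).round(4),rb[m].mean())
q,p,M=cur()
for i in range(3):
    c=camera("wrist"); tp,W=wpts(c,p,M)
    r=[]
    for v in (225,300):
        k=[u for u in range(310,350) if abs(tp[v,u,0])<.2 and W[v,u,2]>.03]; dd=tp[v,k,0]; k=[u for u,x in zip(k,dd) if x<dd.min()+.006]; r.append(((W[v,k].mean(0)-np.array([.4835,-.2625,0]))@Z(YAW)).round(4))
    print(r)
t0=np.load("top0.npz")["img"].astype(int); df=np.abs(t["img"].astype(int)-t0).max(2)
for n,(a,b,c_,d_) in dict(tower=(155,135,200,178),bottle=(350,112,375,142)).items(): print(n,df[b:d_,a:c_].mean().round(2),df[b:d_,a:c_].max())
print("board",df[190:212,178:195].mean())
E
```

```text
41 [-0.0436  0.0079  0.0309] [-0.0696 -0.0045  0.0188] [-0.0142  0.0196  0.0361] 16.71969696969697
[array([-0.0555, -0.0043,  0.2465]), array([-0.0464, -0.0013,  0.1271])]
[array([-0.0556, -0.0039,  0.2466]), array([-0.0456, -0.0013,  0.1259])]
[array([-0.0554, -0.0043,  0.2464]), array([-0.046 , -0.0018,  0.1264])]
tower 17.77 21
bottle 17.56 21
board 19.155080213903744
```

```bash
python3 -c "
from bench import hand_in; print(hand_in())"
```

```text
the job is handed in; nothing more can be done
None
```

I dragged the dowel out of the slot into the tray, hung the pick back on its peg, and handed the job in at about 26 s of the 69 s allowed. `hand_in` gives no verdict, so the checks below are my own.

**What I did:**
- **Pick:** I took the hanging one and left the pink one and the larger brown one alone.
- **Extension:** a soft touch on the slot floor gave E of about 19 mm, with a contact force of about 5 N.
- **Dowel:** I reached in at a 35° slant, lowered the hook behind the dowel's far end and pulled it out. No notable force showed during the pull.
- **Hanging up:** the peg showed a small upward load on the wrist before I opened the fingers. I then backed the gripper away.

**Last checks:**
- **Dowel:** its centre is about 44 mm outside the slot mouth and 8 mm off the middle line, resting on the tray floor.
- **Pick:** it hangs still on the peg at stand x of about -44 mm, tilted 1 to 2°. I lowered it to the same tool height as when I gripped it.
- **Gripper and bystanders:** the gripper is open and clear of everything. The tower, the bottle and the visible part of the peg board show no movement in the top view.

**Disagreement:** the top and wrist cameras differed by 2 to 4 mm sideways. I relied on positions measured relative to the gripper instead, and the hook passed through the slot without contact.

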